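# Put the scraper and the file back in their slots

## Robot

A 6-joint arm with a two-finger parallel gripper is mounted at the origin on the work surface. World frame = base frame: x ahead of the robot, y to its left, z up, the work surface at z = 0. Lengths are in m, angles in rad, forces in N, time in s.
With the tool pointing down it reaches from about 0.275 to 0.75 m from the base axis. Payload 10.2 kg.
Tool frame: the origin (TCP) lies at the centre of the arm's flange, where the gripper is bolted on; the fingertips stand bot.nose_length ahead of it and the grasp point (between the pads) lies 147 mm ahead of it (bot.nose_length is the distance from the TCP to the fingertips, in m); z points along the fingers, x is the direction in which the jaws open and shut, and the axes are right-handed (so a half turn about z gives the same grasp; the last joint's range is limited). The gripper opens to 88 mm and grips with 3 to 60 N. Pads are 18 mm wide; open, the fingers measure 123 mm over their backs; the gripper's body (75 mm by 187 mm) begins 45 mm behind the grasp point.
Start: joints at [-1.401, 0.313, 1.498, -0, 1.331, -0.223], TCP at [0.201, -0.485, 0.405] pointing down, gripper open.
Joint ranges: [-2.94, 2.94], [-0.97, 2.17], [0.19, 2.56], [-1.23, 4.37], [0.02, 3.11], [-2.88, 2.88]. Speed limits (rad/s): [2.39, 2.39, 3.01, 3.14, 3.14, 3.14].

## Interface

Orientations are given as a unit quaternion [w, x, y, z].
In Python, from plant import bot, viewer, spotter gives the robot as it stands.
- The arm moves only by the shell command python3 -m creep 'ROWS' [FORCE]. ROWS is a JSON object of lists of equal length, an entry for each row: "travel": the shift along the tool's x, y, z scaled (see below), a list of three; "twist": the turn, a rotation vector about the tool's x, y, z scaled (see below), a list of three; "jaw": the opening, from -1 (shut) to 1 (fully open). In form: {"travel": [[dx, dy, dz], ...], "twist": [[ax, ay, az], ...], "jaw": [jaw, ...]}. A call has 1 to 5 rows; each row shifts and turns the commanded pose from where the row before left it, along the tool's axes as they then stand; what a row does not reach is not made up. The controller multiplies each number of a shift by 0.2 m and each number of a turn by 120 degrees. A row lasts 1/8 s, in which the tool goes at most 62.5 mm and 10.7 degrees, less where a joint would pass 70% of its speed; a pose out of reach is approached as far as the arm can. A call with a number of a shift or a turn outside -1 to 1 is refused whole. A call with a gripper value outside its range is refused whole. The fingers move at their own pace and stop on an object; FORCE is the grip in N (left out, the last holds). Time passes only in rows, so rows that do not move let the fingers close. It gives the time, the measured TCP pose, the force and the opening at its end, in the units of the state.
- bot.get_state(): the state, without advancing time (a new reading comes with each control period).
- viewer.read_camera(name): name is "scene" or "top" or "wrist"; returns a dict with "pixels" (420x560x3 uint8, red, green, blue), "camera_matrix" (3x3 intrinsics, pixels), "k1" (the pictures are not rectified: a ray, as slopes to the right and down, at radius r is drawn at 1 + k1 r^2 times it, then the intrinsics apply), "pose" (4x4, takes a point from camera to world coordinates). Camera axes: x right, y up, looking along -z (the intrinsics and any distortion apply to the point x, -y, -z); pixel columns grow to the right and rows downward; lengths in m; the calibration is good to about 2 mm. A picture is of the moment at which its call begins. There is no depth.
- bot.finish_job(): hands the job in, once; it reports no verdict.
Trained networks look in a picture, given as the dict that the camera call returned (one of the last four; its "shot" number tells which), for a name from the list of things; names that differ only in an ending like _2 or _b are one class to them, and where a whole thing is asked for, a point or a joint stands for the part that bears it (a point fixed in the world has none). Each returns a list of dicts, best first, with "conf" (0 to 1); they miss things now and then, are a little off and sometimes report something else, mostly with a low value. They report only what shows in the picture. A call takes as long as a camera call. They do not tell look-alikes from the thing itself.
- spotter.find_in(picture, label): "box" ([left, top, right, bottom] in pixels, round what is visible of it).
The state is a dict: "time_s": time; "joints": joint angles; "qd": joint speeds; "joint_torque": joint torques, N m; "ee_pos": TCP position; "ee_rot": TCP orientation; "force": force on the tool from outside, world axes, zero at the start; "torque": the same for the moment, N m; "width": opening from 0.0 (shut) to 1.0 (fully open).
Only numpy, scipy, OpenCV 4.12 (cv2) and the standard library are available. Lean on these libraries where they do the work, as an engineer would, in place of code of your own. Each camera call takes 0.05 s, during which the arm holds its last target.

## Task

Tidy the jeweller's bench: slide each of the two flat tools, blade first, into the slotted holder whose roof has the colour of its handle, fully home so that the end of the handle rests against the holder. Leave the magnifier, the jar, the cup and the steel block standing where they are.

Things in the scene. Friction and masses are not known exactly. Their poses are not given: they have to be found in the camera images.
- teal_tool: Loose flat scraper with a bright steel blade, teal handle, 0.14 kg. Handle: bar 100 long, 24 wide, 20 high. Blade: 80 long, 30 wide, 4 thick (last 9 mm: 22 wide, 2.5 thick), out of the handle's end. Origin: centre of the handle's underside; x to the blade tip (at x = 130), y across, z out of the top (handle top z = 20, blade mid-plane z = 10). Balances 20 mm ahead of the origin.
- teal_shoulder (a point): The teal tool's shoulder: centre of the handle's end face where the blade comes out, x = 50, z = 10 mm in the tool's frame. Its axes are the tool's.
- teal_slot: Slot of the teal tool's holder, a fixed white block with its roof in teal. Origin: centre of the slot's mouth, 65 mm above the bench. x points into the slot, 0.35 rad down from level; y across, level; z square to both, out of the roof. Slot 34 wide (y), 7 high (z), 82 deep, open at the far end; block 66 wide, 31 high. Its front face is the plane x = 0, where the handle's shoulder stops.
- teal_holder: The fixed white foot under the teal slot. Origin: on the bench straight below the slot's mouth; x level, the way the tool goes in (roughly world +y, within 0.2 rad), z up. Foot 84 wide (y), 12 high, from x = -13 to x = 103 mm.
- orange_tool: Loose flat file with a dark steel blade, orange handle, 0.14 kg. Handle: bar 100 long, 24 wide, 20 high. Blade: 80 long, 30 wide, 4 thick (last 9 mm: 22 wide, 2.5 thick), out of the handle's end. Origin: centre of the handle's underside; x to the blade tip (at x = 130), y across, z out of the top (handle top z = 20, blade mid-plane z = 10). Balances 20 mm ahead of the origin.
- orange_shoulder (a point): The orange tool's shoulder: centre of the handle's end face where the blade comes out, x = 50, z = 10 mm in the tool's frame. Its axes are the tool's.
- orange_slot: Slot of the orange tool's holder, a fixed white block with its roof in orange. Origin: centre of the slot's mouth, 65 mm above the bench. x points into the slot, 0.35 rad down from level; y across, level; z square to both, out of the roof. Slot 34 wide (y), 7 high (z), 82 deep, open at the far end; block 66 wide, 31 high. Its front face is the plane x = 0, where the handle's shoulder stops.
- orange_holder: The fixed white foot under the orange slot. Origin: on the bench straight below the slot's mouth; x level, the way the tool goes in (roughly world +y, within 0.2 rad), z up. Foot 84 wide (y), 12 high, from x = -13 to x = 103 mm.
- magnifier: Bystander: round magnifying glass on a stand, standing loose; base 90 mm across, lens ring 96 mm across, 198 mm high, 0.8 kg. Origin: centre of the base's underside; z up.
- jar: Bystander: amber glass jar, 48 mm across, 100 mm high, loose. Origin: centre of its underside; z up.
- pot: Bystander: white ceramic cup, 70 mm across, 55 mm high, loose. Origin: centre of its underside; z up.
- bench_block: Bystander: polished steel bench block, 60 x 60 mm, 25 mm high, loose, 0.7 kg. Origin: centre of its underside; z up.
Not all that is in view belongs to the job. Several things look just like the teal_tool: the one meant starts farthest to the robot's left.

How it is judged:
By the outcome, as a careful person would: the job done as asked, in the order asked, and still so for the second after the job is handed in, with the robot touching nothing.
It also fails if it takes over 64 s, if anything falls off the work surface, if the arm or the gripper's body presses on something with over 40 N, if the wrist force passes 120 N, or if a joint passes its speed limit or range.

## Working session

There is one attempt and no reset: what is moved stays moved. The work goes in short steps, Python scripts to look and compute and a shell command to move; the robot and the scene stay as the last step left them, time stands still between calls to the robot, and variables do not carry over. Pictures are saved under pics/ and viewed, and the job is handed in when it is done.

```bash
ls; mkdir -p pics
python3 - <<'E'
from plant import bot, viewer, spotter
import cv2
print(bot.get_state(), bot.nose_length)
for n in ["scene","top","wrist"]:
    p=viewer.read_camera(n); cv2.imwrite(f"pics/{n}0.png",p["pixels"][:,:,::-1])
    print(n,p["camera_matrix"],p["k1"],p["pose"])
    for l in ["teal_tool","orange_tool","teal_holder","orange_holder","teal_slot","magnifier","jar","pot","bench_block"]:
        print(l,[([round(v) for v in d["box"]],round(d["conf"],2)) for d in spotter.find_in(p,l)])
E
```

```text
pics
{'time_s': 0.0, 'joints': array([-1.40136275e+00,  3.13425992e-01,  1.49840456e+00,  2.03880986e-05,
        1.33101253e+00, -2.23429018e-01]), 'qd': array([-8.18451200e-04,  1.74817180e-05, -2.60321104e-04, -1.08643438e-03,
       -3.76304828e-04, -1.56377130e-03]), 'joint_torque': array([ 1.64411445e-03, -4.02210331e+01, -2.52266389e+01,  6.95597171e-02,
        3.52962606e-02, -6.93627180e-05]), 'ee_pos': array([ 0.200958  , -0.4849767 ,  0.40418547]), 'ee_rot': array([-4.60677801e-04,  8.31513521e-01, -5.55504162e-01, -4.22812718e-04]), 'force': array([-0.30844369, -0.37991383, -0.3492744 ]), 'torque': array([-0.02294927,  0.01355572,  0.02183378]), 'width': 0.9976849322945736} 0.166
scene [[434.06926827   0.         277.59066706]
 [  0.         434.06926827 215.83403555]
 [  0.           0.           1.        ]] -0.01969146143461454 [[-0.27620417 -0.70931571  0.6485233   1.21694713]
 [ 0.96092343 -0.21670509  0.1722355   0.04808368]
 [ 0.01836896  0.6707534   0.74145294  0.87662464]
 [ 0.          0.          0.          1.        ]]
teal_tool [([207, 163, 266, 172], 0.68)
[... 1242 characters left out ...]
([198, 174, 220, 197], 0.61)]
pot [([377, 204, 398, 225], 0.63)]
bench_block [([216, 126, 242, 147], 0.97)]
wrist [[307.92254691   0.         279.88115323]
 [  0.         307.92254691 202.4886577 ]
 [  0.           0.           1.        ]] -0.040714104200652926 [[ 3.84023977e-01  8.85059267e-01  2.63050714e-01  2.68301610e-01]
 [-9.23322857e-01  3.68324457e-01  1.08683004e-01 -4.57025284e-01]
 [-6.97112036e-04 -2.84617617e-01  9.58640875e-01  3.83444545e-01]
 [ 0.00000000e+00  0.00000000e+00  0.00000000e+00  1.00000000e+00]]
teal_tool [([104, 6, 267, 50], 0.89), ([332, 82, 485, 146], 0.67)]
orange_tool []
teal_holder []
orange_holder []
teal_slot []
magnifier []
jar []
pot []
bench_block []
```

View pics/scene0.png

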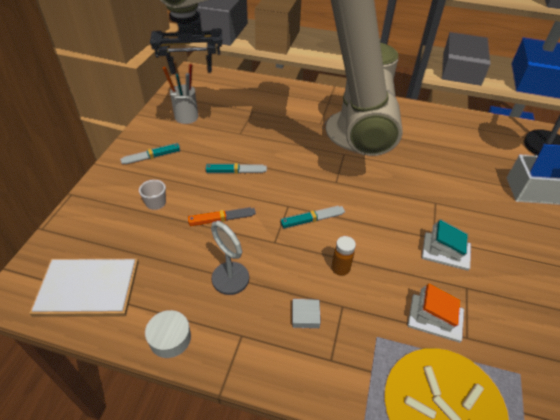

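View pics/top0.png

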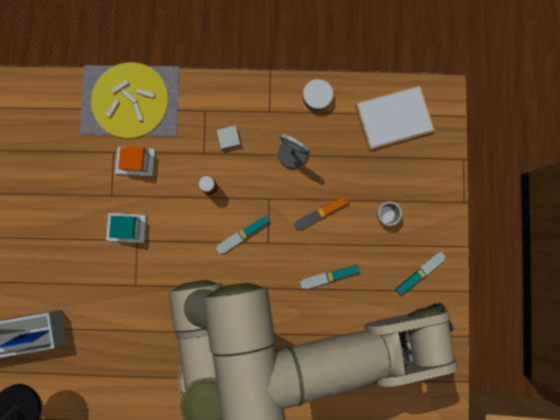

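View pics/wrist0.png

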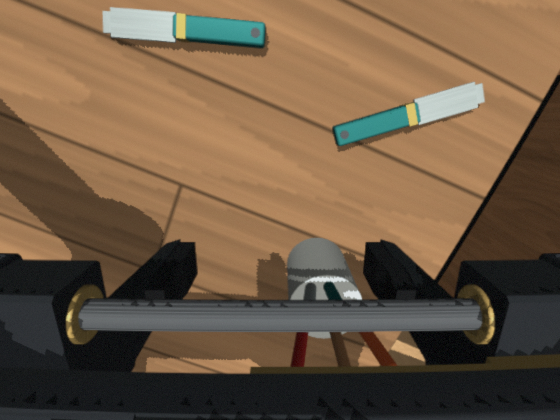

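The left teal candidate is at top (243,234), which is scene (313,217). The other look-alikes are at top (330,277) and (421,273). Top image left is world +y (the robot's left), so I'll confirm that with numbers and a crop.

```bash
cat > h.py <<'E'
import numpy as np, cv2
from scipy.optimize import least_squares
from scipy.spatial.transform import Rotation as R
def ray(p,uv):
    K=p["camera_matrix"];k=p["k1"]
    d=np.array([(uv[0]-K[0,2])/K[0,0],(uv[1]-K[1,2])/K[1,1]]);s=d.copy()
    for _ in range(20): s=d/(1+k*(s@s))
    T=p["pose"]; return T[:3,3],T[:3,:3]@np.array([s[0],-s[1],-1.])
def onz(p,uv,z):
    o,d=ray(p,uv); return o+d*(z-o[2])/d[2]
def proj(p,X):
    T=p["pose"];X=np.atleast_2d(X);c=(X-T[:3,3])@T[:3,:3]
    s=np.stack([c[:,0]/-c[:,2],-c[:,1]/-c[:,2]],1); r2=(s**2).sum(1,keepdims=True)
    s=s*(1+p["k1"]*r2);K=p["camera_matrix"]
    return s*[K[0,0],K[1,1]]+[K[0,2],K[1,2]]
HSV={"teal":((80,100,40),(96,255,255)),"orange":((5,200,120),(14,255,255))}
def masks(p,col,amin=60):
    h=cv2.cvtColor(p["pixels"],cv2.COLOR_RGB2HSV)
    m=cv2.inRange(h,*HSV[col]); m=cv2.morphologyEx(m,cv2.MORPH_CLOSE,np.ones((3,3),np.uint8))
    n,l,s,c=cv2.connectedComponentsWithStats(m)
    return [(l==i).astype(np.uint8)*255 for i in range(1,n) if s[i,4]>=amin],[ (c[i].round(1),s[i,:]) for i in range(1,n) if s[i,4]>=amin]
def quatR(q): return R.from_quat([q[1],q[2],q[3],q[0]])
E
python3 - <<'E'
from h import *
from plant import viewer
for n in ["top","scene"]:
    p=viewer.read_camera(n)
    for col in HSV:
        for c,s in masks(p,col)[1]: print(n,col,c,s,onz(p,c,0.02).round(3),onz(p,c,.08).round(3))
p=viewer.read_camera("top");a=p["pixels"][:,:,::-1]
x=cv2.resize(a[120:300,90:290],(800,720),interpolation=cv2.INTER_CUBIC)[:600]
cv2.imwrite("pics/topcrop.png",x)
p=viewer.read_camera("scene");a=p["pixels"][:,:,::-1]
cv2.imwrite("pics/scenecrop.png",cv2.resize(a[200:350,270:480],(798,570),interpolation=cv2.INTER_CUBIC))
E
```

```text
top teal [122.  226.9] [110 216  26  23 528] [0.445 0.299 0.02 ] [0.443 0.282 0.08 ]
top teal [255.9 225.3] [243 216  26  20 201] [ 0.458 -0.102  0.02 ] [ 0.455 -0.104  0.08 ]
top teal [345.1 271.9] [332 265  27  15 210] [ 0.324 -0.37   0.02 ] [ 0.327 -0.361  0.08 ]
top teal [408.5 283.1] [396 272  26  23 223] [ 0.294 -0.56   0.02 ] [ 0.297 -0.544  0.08 ]
top orange [131.2 157.7] [119 147  25  23 499] [0.655 0.28  0.02 ] [0.645 0.264 0.08 ]
scene teal [165.5 149.6] [153 144  26  12 187] [ 0.305 -0.556  0.02 ] [ 0.369 -0.514  0.08 ]
scene teal [220.  167.9] [206 164  28   8 199] [ 0.334 -0.366  0.02 ] [ 0.396 -0.337  0.08 ]
scene teal [296.1 219.8] [281 213  32  15 269] [ 0.467 -0.1    0.02 ] [ 0.52 -0.09  0.08]
scene teal [451.6 237.1] [436 220  31  35 648] [0.408 0.299 0.02 ] [0.464 0.282 0.08 ]
scene orange [203.6 218.2] [188 211  33  15 316] [ 0.533 -0.335  0.02 ] [ 0.581 -0.309  0.08 ]
scene orange [441.6 304. ] [424 283  36  42 949] [0.618 0.28  0.02 ] [0.66  0.264 0.08 ]
```

View pics/topcrop.png

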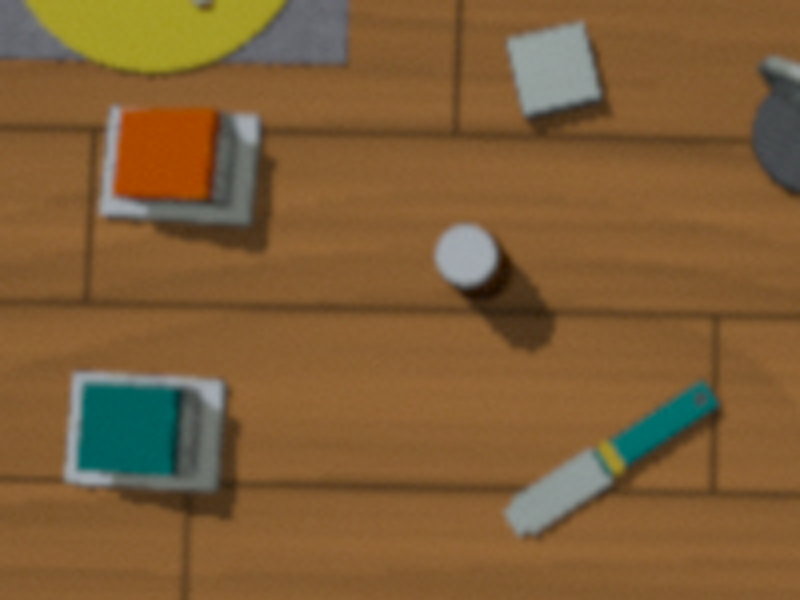

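View pics/scenecrop.png

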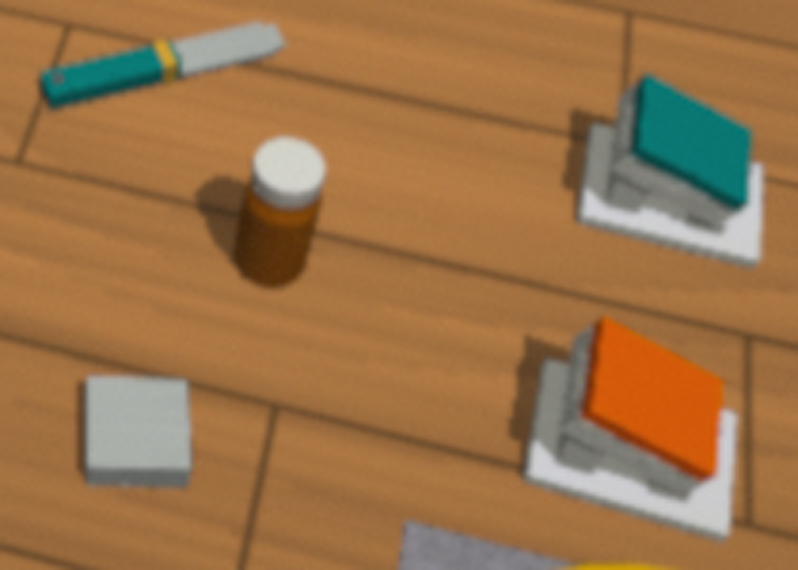

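The candidates' y values are −0.10 (top (243,234)), −0.37 (top (330,277)) and −0.56 (top (421,273)). The farthest left is the one at (243,234), and the crop shows it clearly: teal handle, bright blade pointing toward the holders. That's the one.

```bash
cat >> h.py <<'E'
def moms(c):
    M=cv2.moments(c); m=M["m00"]
    return np.array([M["m10"]/m,M["m01"]/m]),np.array([[M["mu20"],M["mu11"]],[M["mu11"],M["mu02"]]])/m
def hullof(p,pts): return cv2.convexHull(proj(p,pts).astype(np.float32))
def box(x0,x1,y0,y1,z0,z1): return np.array([[x,y,z] for x in(x0,x1) for y in (y0,y1) for z in (z0,z1)])
def target_down(psi):
    """tool z down, jaw axis (x) at yaw psi"""
    x=np.array([np.cos(psi),np.sin(psi),0]);z=np.array([0,0,-1.]);return np.column_stack([x,np.cross(z,x),z])
def delta(st,pos_tcp,Rm):
    """shift & turn in current tool axes; turn after shift, units"""
    R0=quatR(st["ee_rot"]).as_matrix()
    t=R0.T@(np.array(pos_tcp)-st["ee_pos"]); w=R.from_matrix(R0.T@Rm).as_rotvec()
    return (t/0.2).round(4),(w/np.radians(120)).round(4)
E
python3 - <<'E'
from h import *
from plant import viewer,bot
st=bot.get_state(); R0=quatR(st["ee_rot"]).as_matrix()
w=viewer.read_camera("wrist")
C=w["pose"][:3,:3]; print("cam in tool", (R0.T@C).round(3).tolist(), (R0.T@(w["pose"][:3,3]-st["ee_pos"])).round(4))
for d in (.147,.166,.25,.3,.4): print(d, proj(w, st["ee_pos"]+R0@[0,0,d]).round(0))
p=viewer.read_camera("top")
tip=onz(p,(520/4+90,520/4+120),.01); tail=onz(p,(708/4+90,393/4+120),.02)
print(tip,tail,np.linalg.norm(tip-tail)); d=tip-tail; print("yaw",np.degrees(np.arctan2(d[1],d[0])))
m=masks(p,"teal")[0]
E
```

```text
cam in tool [[1.0, -0.002, 0.0], [-0.001, -0.959, -0.285], [0.001, 0.285, -0.959]] [-0.0001 -0.0729  0.0213]
0.147 [[280. 277.]]
0.166 [[280. 258.]]
0.25 [[280. 209.]]
0.3 [[280. 192.]]
0.4 [[280. 172.]]
[0.38236806 0.00429859 0.01      ] [ 0.47957963 -0.13460121  0.02      ] 0.16983298427300003
yaw 124.98695799089404
```

```bash
cat >> h.py <<'E'
import json
def plan(pos,Rm,jaw=1,N=None,st=None,lo=0.05,lor=9.5,dec=3):
    if st is None:
        from plant import bot; st=bot.get_state()
    p=np.array(st["ee_pos"]);Rc=quatR(st["ee_rot"]).as_matrix();pos=np.array(pos)
    if N is None:
        N=max(1,int(np.ceil(max(np.linalg.norm(pos-p)/lo,np.degrees(np.linalg.norm(R.from_matrix(Rc.T@Rm).as_rotvec()))/lor))))
    T=[];W=[]
    for i in range(N):
        f=1/(N-i)
        t=(Rc.T@(pos-p)*f/0.2).round(dec); w=(R.from_matrix(Rc.T@Rm).as_rotvec()*f/np.radians(120)).round(dec)
        p=p+Rc@t*0.2; Rc=Rc@R.from_rotvec(w*np.radians(120)).as_matrix(); T.append((t+0).tolist());W.append((w+0).tolist())
    for i in range(0,N,5):
        print(json.dumps({"travel":T[i:i+5],"twist":W[i:i+5],"jaw":[jaw]*len(T[i:i+5])}))
E
python3 - <<'E'
from h import *
plan([.445,-.085,.35],target_down(np.radians(35)))
E
```

```text
{"travel": [[-0.126, -0.172, 0.025], [-0.096, -0.19, 0.025], [-0.064, -0.203, 0.025], [-0.03, -0.211, 0.025], [0.005, -0.213, 0.025]], "twist": [[0.0, 0.0, -0.078], [0.0, 0.0, -0.078], [0.0, 0.0, -0.078], [0.0, 0.0, -0.078], [0.0, 0.0, -0.077]], "jaw": [1, 1, 1, 1, 1]}
{"travel": [[0.039, -0.209, 0.025], [0.073, -0.2, 0.025], [0.104, -0.186, 0.025], [0.133, -0.167, 0.025], [0.158, -0.143, 0.024]], "twist": [[0.0, 0.0, -0.078], [0.0, 0.0, -0.077], [0.0, 0.0, -0.078], [0.0, 0.0, -0.077], [0.0, 0.0, -0.078]], "jaw": [1, 1, 1, 1, 1]}
{"travel": [[0.179, -0.115, 0.025]], "twist": [[0.0, 0.0, -0.077]], "jaw": [1]}
```

```bash
python3 -m creep '{"travel":[[-0.126,-0.172,0.025],[-0.096,-0.19,0.025],[-0.064,-0.203,0.025],[-0.03,-0.211,0.025],[0.005,-0.213,0.025]],"twist":[[0,0,-0.078],[0,0,-0.078],[0,0,-0.078],[0,0,-0.078],[0,0,-0.077]],"jaw":[1,1,1,1,1]}' 40
python3 -m creep '{"travel":[[0.039,-0.209,0.025],[0.073,-0.2,0.025],[0.104,-0.186,0.025],[0.133,-0.167,0.025],[0.158,-0.143,0.024]],"twist":[[0,0,-0.078],[0,0,-0.077],[0,0,-0.078],[0,0,-0.077],[0,0,-0.078]],"jaw":[1,1,1,1,1]}'
python3 -m creep '{"travel":[[0.179,-0.115,0.025],[0,0,0]],"twist":[[0,0,-0.077],[0,0,0]],"jaw":[1,1]}'
python3 - <<'E'
from h import *
from plant import viewer
p=viewer.read_camera("wrist"); cv2.imwrite("pics/w1.png",p["pixels"][:,:,::-1])
import pickle; pickle.dump(p,open("w1.pkl","wb"))
E
```

```text
time_s: 2.42
ee_pos: [0.3122, -0.3018, 0.3797]
ee_rot: [0.0, 0.984, -0.178, 0.0]
force: [0.4, -0.7, -0.4]
width: 0.999
time_s: 3.05
ee_pos: [0.4234, -0.12, 0.3549]
ee_rot: [0.0, 0.974, 0.225, 0.0]
force: [-0.5, -0.6, 0.0]
width: 1.001
time_s: 3.3
ee_pos: [0.4457, -0.0832, 0.3496]
ee_rot: [-0.0, 0.953, 0.303, -0.0]
force: [-0.4, 0.8, 0.6]
width: 1.002
```

View pics/w1.png

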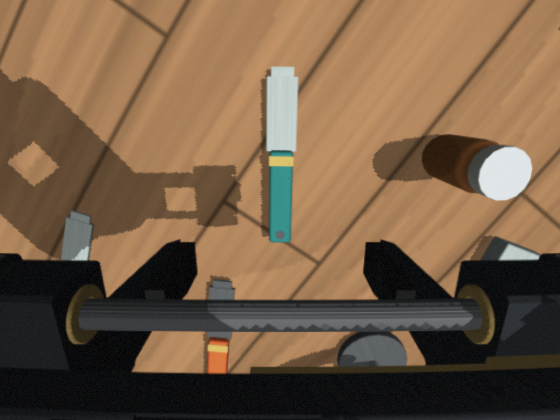

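```bash
cat >> h.py <<'E'
def fit_tool(p,mask,x0,x1,init):
    """fit x,y,yaw of a tool flat on bench from a colour mask of handle from x0..x1"""
    cm,C=moms(mask)
    b=box(x0,x1,-.012,.012,0,.02)
    def f(v):
        c,s=np.cos(v[2]),np.sin(v[2]); X=b.copy(); X[:,0]=v[0]+c*b[:,0]-s*b[:,1]; X[:,1]=v[1]+s*b[:,0]+c*b[:,1]
        m,D=moms(hullof(p,X)); return np.r_[m-cm,(D-C)[np.triu_indices(2)]/30]
    return least_squares(f,init,diff_step=1e-4)
E
python3 - <<'E'
from h import *
import pickle; p=pickle.load(open("w1.pkl","rb"))
for col in HSV:
    ms,inf=masks(p,col); print(col,inf)
tail=onz(p,(280,242),.018); sh=onz(p,(281,151.5),.02);tip=onz(p,(283,67),.01)
print(tail,sh,tip,np.linalg.norm(tail-sh),np.linalg.norm(tip-sh), [np.degrees(np.arctan2(*(b-a)[1::-1])) for a,b in((tail,sh),(tail,tip))])
print("mag",onz(p,(372,355),0.01),"jar",onz(p,(432,160),0),onz(p,(500,173),.1),"orange tip",onz(p,(222,281),.01))
# sub-pixel edges of handle rows
hsv=cv2.cvtColor(p["pixels"],cv2.COLOR_RGB2HSV)
m=cv2.inRange(hsv,(78,80,30),(98,255,255))[:, 250:310]
for r in (170,185,200,215,230): c=np.where(m[r])[0]; print(r,c.min()+250,c.max()+250)
s=p["pixels"].astype(int)
E
```

```text
teal [(array([280.6, 153.1]), array([270, 151,  22,   5, 103], dtype=int32)), (array([280.1, 202.2]), array([ 269,  167,   23,   75, 1528], dtype=int32))]
orange []
[ 0.48207013 -0.13490367  0.018     ] [ 0.42583347 -0.05383796  0.02      ] [0.38123054 0.0123705  0.01      ] 0.09868237183727865 0.08045484587746159 [np.float64(124.74970341975215), np.float64(124.39969965837236)]
mag [ 0.6720553  -0.19848803  0.01      ] jar [0.56540992 0.03148086 0.        ] [0.56629673 0.0387249  0.1       ] orange tip [ 0.45741184 -0.21760638  0.01      ]
170 270 291
185 270 291
200 270 290
215 270 290
230 269 290
```

Run:
```python
from h import *
plan([.4498,-.0882,.169],target_down(np.radians(34.5)),N=5)
```

```text
{"travel": [[0.002, 0.006, 0.181], [0.001, 0.006, 0.181], [0.002, 0.006, 0.181], [0.001, 0.006, 0.18], [0.002, 0.005, 0.181]], "twist": [[0.0, 0.0, 0.001], [0.0, 0.0, 0.001], [0.0, 0.0, 0.001], [0.0, 0.0, 0.001], [0.0, 0.0, 0.001]], "jaw": [1, 1, 1, 1, 1]}
```

```bash
python3 -m creep '{"travel":[[0.002,0.006,0.181],[0.001,0.006,0.181],[0.002,0.006,0.181],[0.001,0.006,0.18],[0.002,0.005,0.151]],"twist":[[0,0,0.001],[0,0,0.001],[0,0,0.001],[0,0,0.001],[0,0,0.001]],"jaw":[1,1,1,1,1]}'
python3 -m creep '{"travel":[[0,0,0.03],[0,0,0]],"twist":[[0,0,0],[0,0,0]],"jaw":[1,0]}' 40
python3 -m creep '{"travel":[[0,0,0],[0,0,0],[0,0,0],[0,0,0]],"twist":[[0,0,0],[0,0,0],[0,0,0],[0,0,0]],"jaw":[-1,-1,-1,-1]}' 40
```

```text
time_s: 3.98
ee_pos: [0.4493, -0.09, 0.1742]
ee_rot: [0.0, 0.956, 0.294, -0.0]
force: [0.5, 0.3, 0.7]
width: 0.997
time_s: 4.22
ee_pos: [0.4497, -0.0895, 0.1697]
ee_rot: [0.0, 0.956, 0.295, 0.0]
force: [-0.2, -0.2, -1.0]
width: 0.91
time_s: 4.72
ee_pos: [0.4497, -0.0888, 0.1693]
ee_rot: [0.0, 0.955, 0.296, 0.0]
force: [-0.1, -0.1, -0.7]
width: 0.456
```

```bash
python3 -m creep '{"travel":[[0,0,0],[0,0,0],[0,0,0],[0,0,0]],"twist":[[0,0,0],[0,0,0],[0,0,0],[0,0,0]],"jaw":[-1,-1,-1,-1]}' 40
python3 -m creep '{"travel":[[0,0,-0.1],[0,0,-0.22],[0,0,-0.25],[0,0,-0.25],[0,0,-0.12]],"twist":[[0,0,0],[0,0,0],[0,0,0],[0,0,0],[0,0,0]],"jaw":[-1,-1,-1,-1,-1]}' 40
python3 - <<'E'
from h import *
from plant import viewer,bot
import pickle
st=bot.get_state();p=viewer.read_camera("wrist"); cv2.imwrite("pics/w2.png",p["pixels"][:,:,::-1])
pickle.dump((p,st),open("w2.pkl","wb"))
E
```

```text
time_s: 5.22
ee_pos: [0.4497, -0.0889, 0.1691]
ee_rot: [-0.0, 0.955, 0.296, 0.0]
force: [-0.7, 1.1, 0.1]
width: 0.268
time_s: 5.85
ee_pos: [0.4495, -0.0888, 0.3595]
ee_rot: [0.001, 0.955, 0.296, 0.001]
force: [-0.2, 2.1, -2.8]
width: 0.268
```

View pics/w2.png

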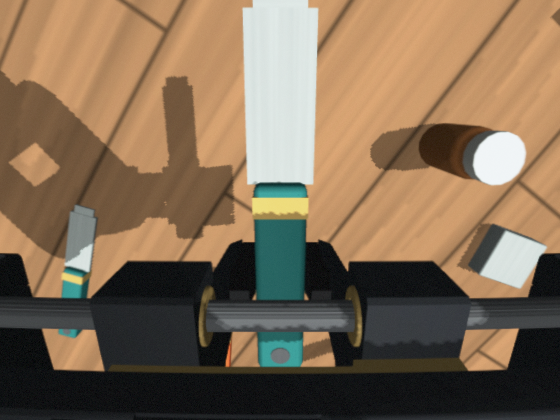

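```bash
cat >> h.py <<'E'
def slotR(yaw):
    a=0.35; x=np.array([np.cos(yaw)*np.cos(a),np.sin(yaw)*np.cos(a),-np.sin(a)]); y=np.array([-np.sin(yaw),np.cos(yaw),0]); return np.column_stack([x,y,np.cross(x,y)])
def fit_roof(obs,init,th=.003):
    b=box(0,.082,-.033,.033,.0155-th,.0155)
    def f(v):
        X=b@slotR(v[2]).T+[v[0],v[1],.065]; r=[]
        for p,(cm,C) in obs:
            m,D=moms(hullof(p,X)); r+=[*(m-cm),*((D-C)[np.triu_indices(2)]/10)]
        return np.array(r)
    return least_squares(f,init,diff_step=1e-4)
E
python3 - <<'E'
from h import *
from plant import viewer
import pickle
T=viewer.read_camera("top");S=viewer.read_camera("scene"); pickle.dump((T,S),open("ts.pkl","wb"))
for col,i0 in (("teal",(.445,.25,1.57)),("orange",(.65,.24,1.57))):
    o=[]
    for p in (T,S):
        ms,inf=masks(p,col,400); j=np.argmax([q[1][4] for q in inf]); print(inf[j]); o.append((p,moms(ms[j])))
    for th in (0.001,.004):
      for oo in (o,o[:1],o[1:]):
        s=fit_roof(oo,i0,th); print(col,th,s.x.round(4),s.fun.round(2))
    # polygon corners, per camera
E
```

```text
(array([122. , 226.9]), array([110, 216,  25,  23, 529], dtype=int32))
(array([451.5, 237.1]), array([436, 220,  31,  35, 649], dtype=int32))
teal 0.001 [0.4406 0.2432 1.4456] [ 0.08 -0.81 -0.2  -0.09  0.36  0.25 -0.91 -0.29  0.07 -0.02]
teal 0.001 [0.4396 0.2432 1.4768] [ 0.   -0.   -0.19 -0.12  0.36]
teal 0.001 [0.4445 0.2426 1.4622] [-0.    0.01 -0.25  0.08 -0.04]
teal 0.004 [0.4431 0.2438 1.5172] [ 0.1  -0.6   0.06 -0.15  0.35  0.22 -0.69  0.05  0.14  0.11]
teal 0.004 [0.4391 0.2442 1.4627] [-0.   -0.    0.04 -0.08  0.36]
teal 0.004 [0.447  0.2432 1.5513] [-0.   -0.01  0.1   0.14  0.01]
(array([131.2, 157.7]), array([119, 147,  25,  23, 498], dtype=int32))
(array([441.7, 304.1]), array([424, 283,  36,  42, 946], dtype=int32))
orange 0.001 [0.6419 0.2254 1.4165] [-0.05 -0.31  0.32  0.12  0.05  0.02 -0.26 -0.11  0.41 -0.05]
orange 0.001 [0.6403 0.2254 1.3998] [-0.   -0.    0.31  0.14  0.04]
orange 0.001 [0.6428 0.2254 1.4222] [-0.    0.   -0.1   0.41 -0.07]
orange 0.004 [0.6446 0.2259 1.49  ] [-0.03 -0.07  0.57  0.05  0.13 -0.01 -0.08  0.31  0.48  0.05]
orange 0.004 [0.6361 0.2273 1.2932] [-0.   -0.    0.48  0.29  0.09]
orange 0.004 [0.6451 0.2258 1.499 ] [-0.   -0.02  0.32  0.47  0.01]
```

Run:
```python
from h import *
import pickle; p,st=pickle.load(open("w2.pkl","rb"))
G=quatR(st["ee_rot"]).as_matrix(); o=st["ee_pos"]
def pt(sh,X,pitch=0,yaw=0):
    # tool pts rel. shoulder (tool axes) -> world
    B=np.column_stack([[0,-1,0],[-1,0,0],[0,0,-1.]])@R.from_euler("zy",[yaw,pitch]).as_matrix()
    return o+(np.array(sh)+np.atleast_2d(X)@B.T)@G.T
sh=(0,-.0425,.159)
X=[[0,.012,.010],[0,-.012,.01],[0,.015,.002],[0,-.015,.002],[.071,.015,.002],[.071,-.015,.002],[-.1,.012,.01],[-.1,-.012,.01]]
print(proj(p,pt(sh,X)).round(1))
a=p["pixels"][:,:,::-1]; a=cv2.resize(a[0:215,210:350],None,fx=4,fy=4,interpolation=cv2.INTER_CUBIC)
cv2.imwrite("pics/w2c.png",a[:600]); cv2.imwrite("pics/w2d.png",a[600:])
g=cv2.cvtColor(p["pixels"],cv2.COLOR_RGB2GRAY).astype(int); sat=cv2.cvtColor(p["pixels"],cv2.COLOR_RGB2HSV)[:,:,1]
for r in (3,7,12,20,60,100,140,175): c=np.where(sat[r,220:345]<60)[0]+220; print(r,c.min(),c.max())
```

```text
[[252.8 187.5]
 [309.  187.6]
 [247.6 183.3]
 [314.  183.4]
 [243.    7.1]
 [319.4   7.3]
 [257.6 372.7]
 [303.3 372.7]]
3 253 307
7 243 308
12 243 317
20 243 317
60 244 316
100 245 315
140 246 314
175 247 313
```

View pics/w2c.png

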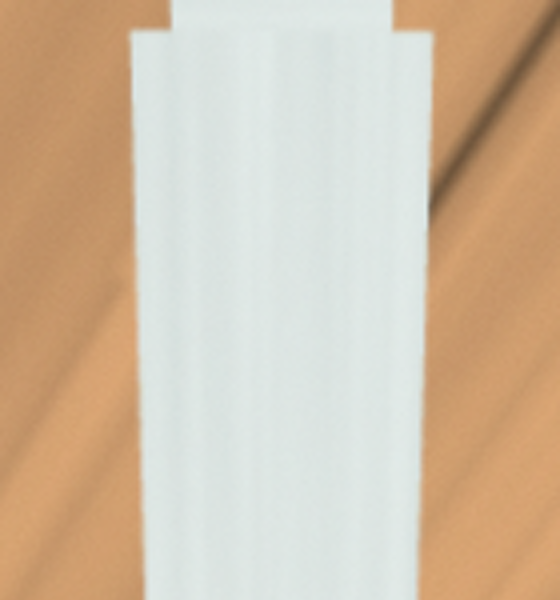

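View pics/w2d.png

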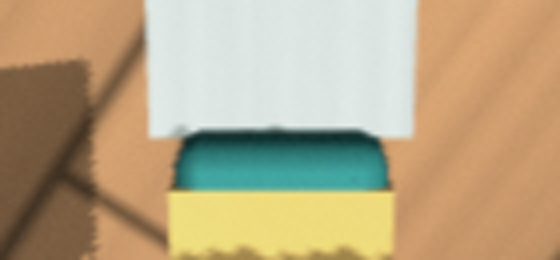

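```bash
cat >> h.py <<'E'
Bt=np.column_stack([[0,-1,0],[-1,0,0],[0,0,-1.]])
def tool_pts(st,sh,X,pitch=0,yaw=0):
    G=quatR(st["ee_rot"]).as_matrix()
    return st["ee_pos"]+(np.array(sh)+np.atleast_2d(X)@(Bt@R.from_euler("zy",[yaw,pitch]).as_matrix()).T)@G.T
def edge(row,lo,hi):
    """subpixel location of strongest gradient in 1D"""
    g=np.abs(np.gradient(cv2.GaussianBlur(row.reshape(1,-1).astype(np.float32),(5,1),0).ravel())) 
    i=lo+np.argmax(g[lo:hi]); w=g[i-2:i+3]; return i+(w@np.arange(-2,3))/w.sum()
def blade_edges(p,rows,L,Rr):
    s=p["pixels"][:,:,2].astype(float)
    return [(r,edge(s[r],*L),edge(s[r],*Rr)) for r in rows]
def fit_grasp(p,st,E,bt,sh0=(0,-.0425,.159)):
    """E: rows w/ left,right edges; bt=(row of blade base top edge or None, row of step)"""
    def f(v):
        sh=(v[0],sh0[1]+v[1],sh0[2]+v[2]);r=[]
        A=proj(p,tool_pts(st,sh,[[0,.015,.002],[.071,.015,.002],[0,-.015,.002],[.071,-.015,.002]],v[3],v[4]))
        for row,l,q in E:
            for k,(a,b) in enumerate(((A[0],A[1]),(A[2],A[3]))):
                t=(row-a[1])/(b[1]-a[1]); r.append((a[0]+t*(b[0]-a[0])-(l,q)[k])*.5)
        r.append((A[[0,2],1].mean()-bt[0])); r.append(A[[1,3],1].mean()-bt[1])
        r+= [v[2]/.002, v[0]/.002]
        return np.array(r)
    return least_squares(f,np.zeros(5),diff_step=1e-5,x_scale=[.001,.001,.001,.01,.01])
E
python3 - <<'E'
from h import *
import pickle; p,st=pickle.load(open("w2.pkl","rb"))
E=blade_edges(p,range(14,178,12),(235,255),(305,325)); print(np.array(E).round(1).tolist())
s=fit_grasp(p,st,E,(183.7,7.6)); print(s.x.round(4),s.fun.round(2))
E
```

```text
[[14.0, 242.2, 317.7], [26.0, 242.7, 317.4], [38.0, 242.8, 317.1], [50.0, 243.1, 316.7], [62.0, 243.2, 316.3], [74.0, 243.8, 315.9], [86.0, 244.0, 315.8], [98.0, 244.3, 315.2], [110.0, 244.7, 315.0], [122.0, 245.0, 314.7], [134.0, 245.2, 314.2], [146.0, 245.8, 313.9], [158.0, 246.1, 313.8], [170.0, 246.3, 313.1]]
[-0.0005  0.0001  0.      0.0052  0.0005] [-0.07  0.04 -0.16  0.05 -0.07  0.04 -0.04  0.05  0.07  0.09 -0.09  0.09
 -0.   -0.03 -0.02  0.14 -0.06  0.03 -0.05  0.01  0.02  0.11 -0.12  0.06
 -0.1  -0.02 -0.01  0.14 -0.17  0.13  0.   -0.23]
```

```bash
cat >> h.py <<'E'
def tcp_for(mouth,yaw,xs,sh,pitch=0,tyaw=0,zs=0,ys=0):
    """TCP pose that puts the tool's shoulder at slot coords (xs,ys,zs), aligned"""
    S=slotR(yaw); pos=np.array(mouth)+S@[xs,ys,zs]
    G=S@(Bt@R.from_euler("zy",[tyaw,pitch]).as_matrix()).T
    return pos-G@np.array(sh),G
SHT=(-.0005,-.0424,.159)
E
python3 - <<'E'
from h import *
t,G=tcp_for((.443,.2435,.065),1.48,-.13,SHT,.005,.0005); print(t)
plan(t,G,jaw=-1)
E
```

```text
[0.4336615  0.1356555  0.27354733]
{"travel": [[0.114, -0.194, 0.083], [0.087, -0.213, 0.068], [0.059, -0.227, 0.051], [0.028, -0.236, 0.035], [-0.004, -0.239, 0.019]], "twist": [[-0.032, -0.011, 0.065], [-0.031, -0.012, 0.065], [-0.032, -0.011, 0.066], [-0.031, -0.012, 0.065], [-0.032, -0.011, 0.066]], "jaw": [-1, -1, -1, -1, -1]}
```

```bash
python3 -m creep '{"travel":[[0.114,-0.194,0.083],[0.087,-0.213,0.068],[0.059,-0.227,0.051],[0.028,-0.236,0.035],[-0.004,-0.239,0.019]],"twist":[[-0.032,-0.011,0.065],[-0.031,-0.012,0.065],[-0.032,-0.011,0.066],[-0.031,-0.012,0.065],[-0.032,-0.011,0.066]],"jaw":[-1,-1,-1,-1,-1]}'
python3 -m creep '{"travel":[[0,0,0],[0,0,0]],"twist":[[0,0,0],[0,0,0]],"jaw":[-1,-1]}'
python3 - <<'E'
from h import *
from plant import viewer,bot
import pickle
st=bot.get_state();p=viewer.read_camera("wrist"); cv2.imwrite("pics/w3.png",p["pixels"][:,:,::-1])
pickle.dump((p,st),open("w3.pkl","wb")); print(st["ee_pos"],st["ee_rot"])
t,G=tcp_for((.443,.2435,.065),1.48,-.13,SHT,.005,.0005); print(delta(st,t,G))
E
```

```text
time_s: 6.62
ee_pos: [0.4317, 0.1225, 0.2783]
ee_rot: [0.161, 0.987, -0.025, -0.011]
force: [0.4, -0.7, -2.5]
width: 0.27
time_s: 6.88
ee_pos: [0.4324, 0.1209, 0.2796]
ee_rot: [0.16, 0.987, -0.022, -0.01]
force: [-0.5, -0.1, -1.8]
width: 0.266
[0.43241551 0.12085565 0.27963526] [ 0.16019261  0.98679128 -0.02173629 -0.01043213]
(array([ 0.0032, -0.08  ,  0.0053]), array([-0.0107, -0.0008,  0.0225]))
```

View pics/w3.png

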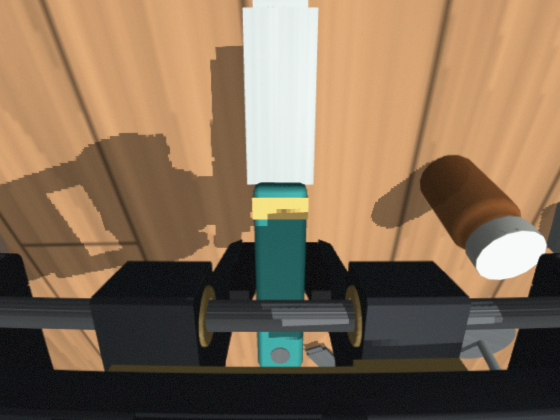

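The tool is held exactly as expected, with the blade at columns 243–318. The slot mouth lies outside the wrist view, so I'll measure both holders from above and between them first.

Run:
```python
from h import *
plan([.543,.19,.36],target_down(0),jaw=-1,N=4)
```

```text
{"travel": [[0.132, -0.056, -0.126], [0.134, -0.065, -0.121], [0.135, -0.073, -0.114], [0.137, -0.08, -0.107]], "twist": [[0.038, 0.002, -0.005], [0.039, 0.003, -0.006], [0.038, 0.002, -0.005], [0.039, 0.003, -0.006]], "jaw": [-1, -1, -1, -1]}
```

```bash
python3 -m creep '{"travel":[[0.132,-0.056,-0.126],[0.134,-0.065,-0.121],[0.135,-0.073,-0.114],[0.137,-0.08,-0.107],[0,0,0]],"twist":[[0.038,0.002,-0.005],[0.039,0.003,-0.006],[0.038,0.002,-0.005],[0.039,0.003,-0.006],[0,0,0]],"jaw":[-1,-1,-1,-1,-1]}'
python3 -m creep '{"travel":[[0,0,0]],"twist":[[0,0,0]],"jaw":[-1]}'
python3 - <<'E'
from h import *
from plant import viewer,bot
import pickle
st=bot.get_state();p=viewer.read_camera("wrist"); cv2.imwrite("pics/w4.png",p["pixels"][:,:,::-1])
pickle.dump((p,st),open("w4.pkl","wb")); print(st["ee_pos"],st["ee_rot"],abs(st["qd"]).max())
E
```

```text
time_s: 7.55
ee_pos: [0.5442, 0.1898, 0.3615]
ee_rot: [-0.001, 1.0, -0.0, 0.003]
force: [-0.2, -0.6, -2.8]
width: 0.269
time_s: 7.68
ee_pos: [0.5426, 0.1896, 0.3597]
ee_rot: [0.0, 1.0, -0.0, 0.0]
force: [0.0, -0.1, -0.8]
width: 0.27
[0.54262504 0.18960514 0.35972804] [ 4.51671679e-04  9.99999852e-01 -2.60483728e-04  1.52922862e-04] 0.011759497899431185
```

View pics/w4.png

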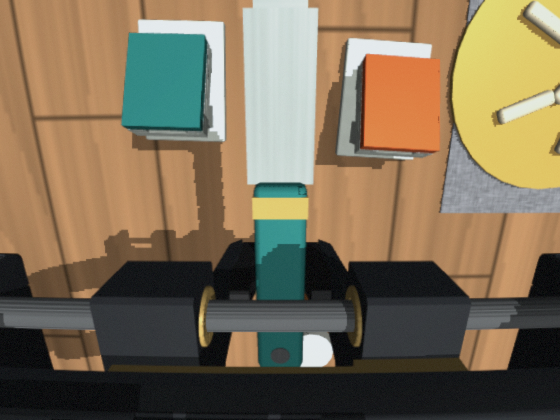

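Run:
```python
from h import *
import pickle; p,st=pickle.load(open("w4.pkl","rb"))
a=p["pixels"][:,:,::-1]
cv2.imwrite("pics/w4a.png",cv2.resize(a[10:150,110:240],None,fx=4.2,fy=4.2,interpolation=cv2.INTER_CUBIC))
cv2.imwrite("pics/w4b.png",cv2.resize(a[30:170,325:455],None,fx=4.2,fy=4.2,interpolation=cv2.INTER_CUBIC))
for col,i0,reg in (("teal",(.443,.2435,1.5),(0,240)),("orange",(.643,.2255,1.47),(330,560))):
    ms,inf=masks(p,col,2500)
    for m,i in zip(ms,inf):
        if not reg[0]<i[0][0]<reg[1]: continue
        c=max(cv2.findContours(m,cv2.RETR_EXTERNAL,cv2.CHAIN_APPROX_NONE)[0],key=cv2.contourArea)
        print(col,i,cv2.approxPolyDP(cv2.convexHull(c),4,True).reshape(-1,2).tolist())
        for th in (.0005,.003):
            s=fit_roof([(p,moms(m))],i0,th);print(th,s.x.round(4),s.fun.round(2)); 
            X=np.array([[0,.033,.0155],[.082,.033,.0155],[.082,-.033,.0155],[0,-.033,.0155],[0,.033,.0125],[0,-.033,.0125]])@slotR(s.x[2]).T+[*s.x[:2],.065]; print(proj(p,X).round(1).tolist())
```

```text
teal (array([164.4,  81.6]), array([ 122,   33,   85,   98, 7561], dtype=int32)) [[129, 33], [204, 36], [201, 130], [122, 124]]
0.0005 [0.4437 0.2446 1.5312] [ 0.06 -0.14 -0.91 -0.74 -1.5 ]
[[121.2, 126.8], [129.5, 33.0], [206.5, 35.1], [200.5, 129.5], [123.0, 127.9], [201.4, 130.6]]
0.003 [0.4445 0.2449 1.5583] [ 0.01 -0.03 -0.34 -0.29 -0.08]
[[122.1, 127.6], [127.9, 33.8], [204.7, 33.6], [201.2, 128.1], [123.9, 128.7], [202.1, 129.2]]
```

View pics/w4a.png

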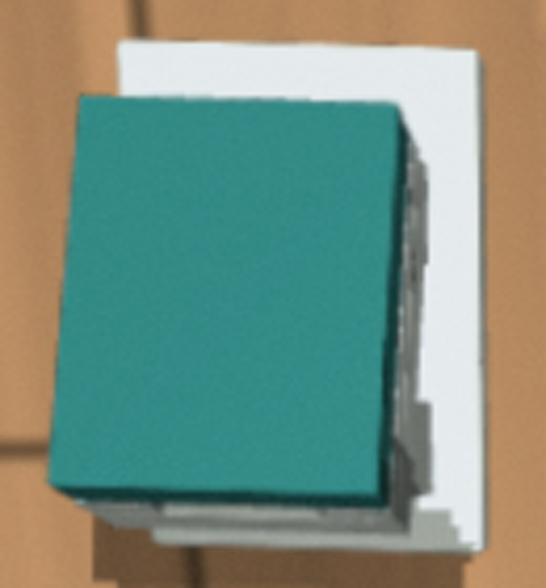

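View pics/w4b.png

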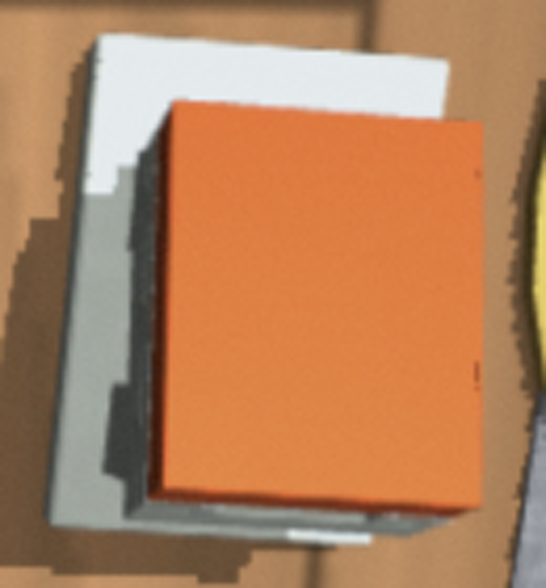

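Run:
```python
from h import *
import pickle; p,st=pickle.load(open("w4.pkl","rb"))
U=lambda c,o:(np.array(c)+.5)/4.2-.5+o
roof=np.array([[.082,.033,.0155],[.082,-.033,.0155],[0,-.033,.0155],[0,.033,.0155]])
D={"teal":(U([(80,96),(396,102),(380,494),(50,484)],(110,10)),U([(118,41),(480,52),(479,548)],(110,10)),[[.103,.042,.012],[.103,-.042,.012],[-.013,-.042,.012]],(.4437,.2446,1.53)),
"orange":(U([(174,101),(483,123),(480,508),(151,494)],(325,30)),U([(100,35),(449,61),(52,524)],(325,30)),[[.103,.042,.012],[.103,-.042,.012],[-.013,.042,.012]],(.643,.2255,1.5))}
for n,(ru,fu,fx,i0) in D.items():
    def f(v,w=(1,1),zz=0):
        A=proj(p,roof@slotR(v[2]).T+[v[0],v[1],.065+zz])-ru
        c,s=np.cos(v[2]),np.sin(v[2]); F=np.array(fx)@np.array([[c,s,0],[-s,c,0],[0,0,1]])+[v[0],v[1],zz]
        return np.r_[w[0]*A.ravel(),w[1]*(proj(p,F)-fu).ravel()]
    for w in ((1,1),(1,0),(0,1)):
        s=least_squares(f,i0,args=(w,)); print(n,w,s.x.round(4),s.fun.round(1))
    s=least_squares(lambda v:f(v[:3],zz=v[3]),[*i0,0]); print("z free",s.x.round(4),s.fun.round(1))
```

```text
teal (1, 1) [0.4433 0.2456 1.5377] [-0.4 -0.5  1.4 -0.4 -0.2  0.7 -0.9  1.  -1.2 -1.  -0.1 -1.8  1.5  2.6]
teal (1, 0) [0.4436 0.2458 1.544 ] [-0.6 -0.4  1.1 -0.8  0.1  0.3 -0.6  1.1 -0.  -0.  -0.  -0.   0.   0. ]
teal (0, 1) [0.4428 0.2455 1.5313] [-0.  -0.   0.   0.  -0.   0.  -0.   0.  -1.  -1.1  0.1 -1.3  0.9  3. ]
z free [ 0.4413  0.2464  1.5364 -0.0061] [ 0.7  0.3  0.8  0.4 -0.8 -0.5  0.2 -0.3 -0.4 -0.1 -1.  -0.9  0.5  1.4]
orange (1, 1) [0.6437 0.2275 1.5141] [-1.  -0.5  0.2  0.2  0.2  1.1  1.7 -0.6 -0.8 -1.1  1.1 -0.5 -1.8  2. ]
orange (1, 0) [0.6434 0.2276 1.5124] [-1.2 -0.6 -0.   0.2 -0.2  1.1  1.3 -0.7 -0.  -0.   0.  -0.  -0.   0. ]
orange (0, 1) [0.6445 0.2276 1.5187] [-0.  -0.   0.  -0.   0.   0.   0.  -0.  -0.5 -1.   1.4 -0.8 -1.   2.2]
z free [ 0.6451  0.2278  1.515  -0.0039] [-0.6 -0.  -0.5  0.6 -0.4  0.2  2.1 -1.3 -0.3 -0.4  0.6 -0.  -1.1  1.3]
```

Run:
```python
from h import *
t,G=tcp_for((.4435,.2457,.065),1.541,-.125,SHT,.005,.0005); print(t)
plan(t,G,jaw=-1,N=6)
```

```text
[0.44089323 0.14218156 0.27183285]
{"travel": [[-0.085, 0.04, 0.073], [-0.084, 0.036, 0.075], [-0.084, 0.032, 0.077], [-0.084, 0.027, 0.08], [-0.084, 0.023, 0.081]], "twist": [[-0.027, 0.0, 0.002], [-0.027, 0.0, 0.002], [-0.028, -0.001, 0.002], [-0.027, -0.001, 0.003], [-0.028, 0.0, 0.003]], "jaw": [-1, -1, -1, -1, -1]}
{"travel": [[-0.084, 0.02, 0.082]], "twist": [[-0.027, -0.001, 0.002]], "jaw": [-1]}
```

```bash
python3 -m creep '{"travel":[[-0.085,0.04,0.073],[-0.084,0.036,0.075],[-0.084,0.032,0.077],[-0.084,0.027,0.08],[-0.084,0.023,0.081]],"twist":[[-0.027,0,0.002],[-0.027,0,0.002],[-0.028,-0.001,0.002],[-0.027,-0.001,0.003],[-0.028,0,0.003]],"jaw":[-1,-1,-1,-1,-1]}'
python3 -m creep '{"travel":[[-0.084,0.02,0.082],[0,0,0]],"twist":[[-0.027,-0.001,0.002],[0,0,0]],"jaw":[-1,-1]}'
python3 - <<'E'
from h import *
t,G=tcp_for((.4435,.2457,.065),1.541,-.095,SHT,.005,.0005); print(t)
plan(t,G,jaw=-1,N=2)
E
```

```text
time_s: 8.35
ee_pos: [0.4572, 0.1504, 0.2863]
ee_rot: [0.144, 0.99, -0.013, -0.001]
force: [-0.8, 0.9, -2.1]
width: 0.27
time_s: 8.6
ee_pos: [0.4404, 0.1426, 0.2717]
ee_rot: [0.171, 0.985, -0.015, -0.004]
force: [-0.7, 0.8, -1.3]
width: 0.266
[0.4417328  0.17035024 0.26154591]
{"travel": [[0.001, -0.074, 0.001], [0.002, -0.074, 0.0]], "twist": [[0.0, 0.0, 0.0], [-0.001, 0.001, 0.0]], "jaw": [-1, -1]}
```

```bash
python3 -m creep '{"travel":[[0.001,-0.074,0.001],[0.002,-0.074,0],[0,0,0]],"twist":[[0,0,0],[-0.001,0.001,0],[0,0,0]],"jaw":[-1,-1,-1]}'
python3 - <<'E'
from h import *
from plant import viewer,bot
import pickle
st=bot.get_state()
t,G=tcp_for((.4435,.2457,.065),1.541,-.095,SHT,.005,.0005); print(st["ee_pos"]-t,delta(st,t,G))
S=viewer.read_camera("scene");T=viewer.read_camera("top"); pickle.dump((T,S,st),open("ts5.pkl","wb"))
cv2.imwrite("pics/s5.png",cv2.resize(S["pixels"][190:290,370:500,::-1],None,fx=6,fy=6,interpolation=cv2.INTER_CUBIC))
cv2.imwrite("pics/t5.png",cv2.resize(T["pixels"][185:265,90:190,::-1],None,fx=7,fy=7,interpolation=cv2.INTER_CUBIC))
E
```

```text
time_s: 8.98
ee_pos: [0.443, 0.1721, 0.2619]
ee_rot: [0.172, 0.985, -0.014, -0.001]
force: [0.3, -0.8, -1.9]
width: 0.267
[0.00131477 0.0017189  0.00039334] (array([-0.0063,  0.0076,  0.0048]), array([-0.    , -0.0017,  0.001 ]))
```

View pics/s5.png

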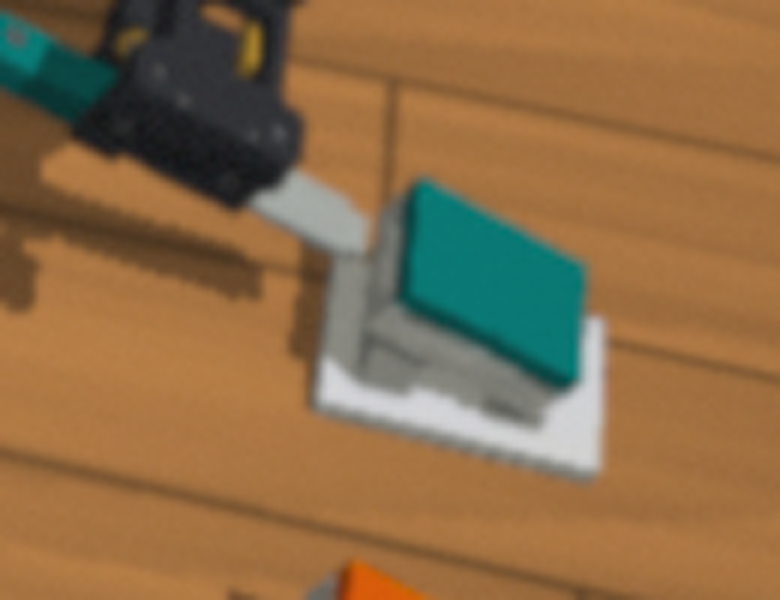

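View pics/t5.png

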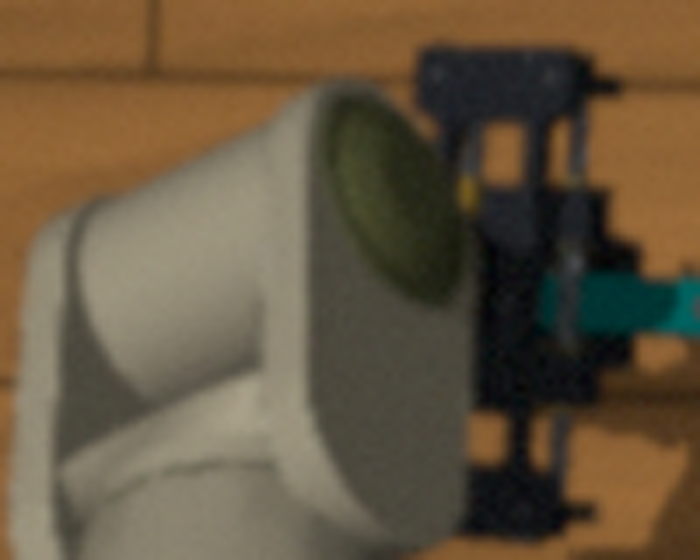

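Run:
```python
from h import *
import pickle; T,S,st=pickle.load(open("ts5.pkl","rb"))
toc=lambda u:((u-[370,190]+.5)*6-.5).round(0).tolist()
print("tip",toc(proj(S,tool_pts(st,SHT,[[.08,.011,0],[.08,-.011,0],[.071,.015,.002],[.071,-.015,.002],[.04,.015,.002],[.04,-.015,.002]],.005,.0005))))
roof=np.array([[0,.033,.0155],[0,-.033,.0155],[.082,-.033,.0155],[.082,.033,.0155]])
for m,y in (((.4435,.2457,.065),1.541),):
    print("roof",toc(proj(S,roof@slotR(y).T+m)))
c,s=np.cos(1.541),np.sin(1.541)
print("foot",toc(proj(S,np.array([[-.013,.042,.012],[-.013,-.042,.012],[.103,-.042,.012],[.103,.042,.012]])@np.array([[c,s,0],[-s,c,0],[0,0,1]])+[.4435,.2457,0])))
a=cv2.resize(S["pixels"][200:250,405:475,::-1],None,fx=11,fy=11,interpolation=cv2.INTER_CUBIC); cv2.imwrite("pics/s5b.png",a)
```

```text
tip [[367.0, 219.0], [363.0, 257.0], [352.0, 200.0], [346.0, 252.0], [288.0, 166.0], [281.0, 218.0]]
roof [[421.0, 174.0], [410.0, 291.0], [585.0, 383.0], [588.0, 263.0]]
foot [[334.0, 252.0], [317.0, 399.0], [603.0, 470.0], [607.0, 318.0]]
```

View pics/s5b.png

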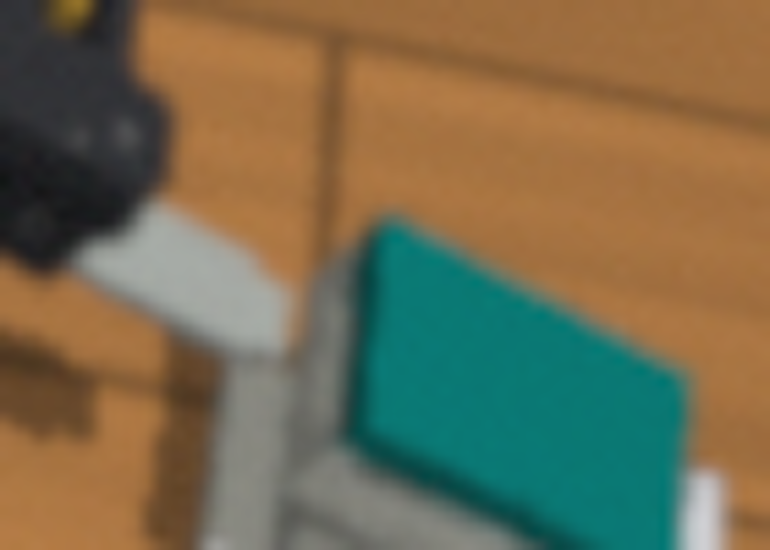

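Run:
```python
from h import *
from plant import bot
st=bot.get_state()
t,G=tcp_for((.4442,.2457,.065),1.541,-.095,SHT,.005,.0005); print(st["time_s"],st["ee_pos"]-t,delta(st,t,G))
t,G=tcp_for((.4442,.2457,.065),1.541,-.07,SHT,.005,.0005); plan(t,G,jaw=-1,N=2)
```

```text
9.075 [0.00059062 0.00086158 0.00069222] (array([-0.0028,  0.003 ,  0.0047]), array([ 0.0001, -0.0016,  0.0005]))
{"travel": [[-0.001, -0.061, 0.003], [-0.002, -0.061, 0.002]], "twist": [[0.0, -0.001, 0.0], [0.0, -0.001, 0.001]], "jaw": [-1, -1]}
```

```bash
python3 -m creep '{"travel":[[-0.001,-0.061,0.003],[-0.002,-0.061,0.002],[0,0,0]],"twist":[[0,-0.001,0],[0,-0.001,0.001],[0,0,0]],"jaw":[-1,-1,-1]}'
python3 - <<'E'
from h import *
from plant import bot
st=bot.get_state()
t,G=tcp_for((.4442,.2457,.065),1.541,-.07,SHT,.005,.0005); print(st["time_s"],st["force"],st["torque"],delta(st,t,G))
t,G=tcp_for((.4442,.2457,.065),1.541,-.05,SHT,.005,.0005); plan(t,G,jaw=-1,N=3)
E
```

```text
time_s: 9.45
ee_pos: [0.4429, 0.1943, 0.2526]
ee_rot: [0.172, 0.985, -0.015, -0.003]
force: [0.0, -0.0, -1.4]
width: 0.266
9.45 [ 0.01990822 -0.02417702 -1.39998577] [ 0.27801388 -0.09658337 -0.0308899 ] (array([ 0.0014,  0.0027, -0.0009]), array([ 0.0002,  0.0007, -0.0003]))
{"travel": [[0.0, -0.032, 0.0], [0.001, -0.033, 0.0], [0.0, -0.032, 0.0]], "twist": [[0.0, 0.0, 0.0], [0.0, 0.0, 0.0], [0.0, 0.001, 0.0]], "jaw": [-1, -1, -1]}
```

```bash
python3 -m creep '{"travel":[[0,-0.032,0],[0.001,-0.033,0],[0,-0.032,0],[0,0,0]],"twist":[[0,0,0],[0,0,0],[0,0,0],[0,0,0]],"jaw":[-1,-1,-1,-1]}'
python3 - <<'E'
from h import *
from plant import bot,viewer
st=bot.get_state()
t,G=tcp_for((.4442,.2457,.065),1.541,-.05,SHT,.005,.0005); print(st["time_s"],st["force"],st["torque"],delta(st,t,G))
t,G=tcp_for((.4442,.2457,.065),1.541,-.025,SHT,.005,.0005); plan(t,G,jaw=-1,N=3)
S=viewer.read_camera("scene"); cv2.imwrite("pics/s6.png",cv2.resize(S["pixels"][190:290,370:500,::-1],None,fx=6,fy=6,interpolation=cv2.INTER_CUBIC))
E
```

```text
time_s: 9.95
ee_pos: [0.4438, 0.2121, 0.2463]
ee_rot: [0.172, 0.985, -0.016, -0.003]
force: [-0.4, -0.2, -2.3]
width: 0.268
9.95 [-0.44581398 -0.20326141 -2.27055595] [ 0.1993782  -0.06617495 -0.04413369] (array([-0.0005, -0.0028,  0.0001]), array([ 0.0001,  0.0005, -0.0007]))
{"travel": [[0.0, -0.043, 0.0], [0.0, -0.042, 0.0], [-0.001, -0.043, 0.001]], "twist": [[0.0, 0.0, 0.0], [0.0, 0.0, 0.0], [0.0, 0.001, -0.001]], "jaw": [-1, -1, -1]}
```

View pics/s6.png

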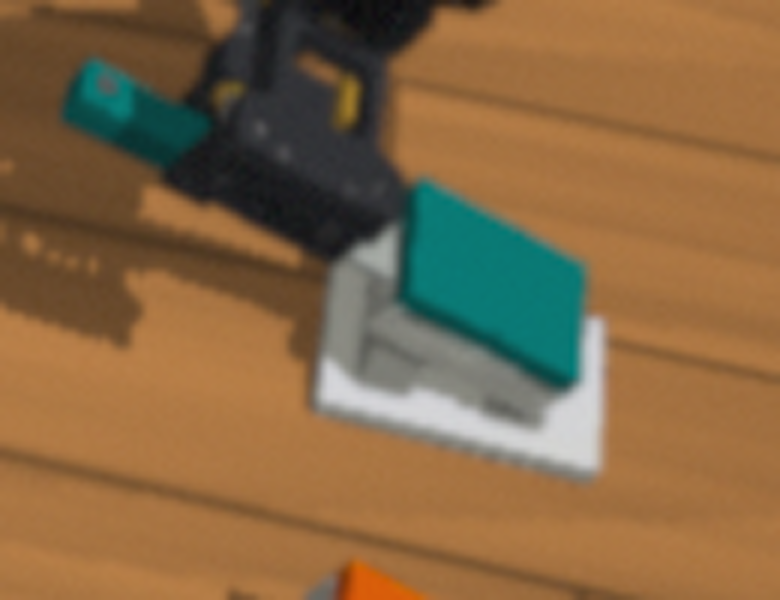

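```bash
python3 -m creep '{"travel":[[0,-0.043,0],[0,-0.042,0],[-0.001,-0.043,0.001],[0,0,0]],"twist":[[0,0,0],[0,0,0],[0,0.001,-0.001],[0,0,0]],"jaw":[-1,-1,-1,-1]}'
python3 - <<'E'
from h import *
from plant import bot,viewer
st=bot.get_state()
t,G=tcp_for((.4442,.2457,.065),1.541,-.025,SHT,.005,.0005); print(st["time_s"],st["force"],st["torque"],delta(st,t,G))
t,G=tcp_for((.4442,.2457,.065),1.541,-.003,SHT,.005,.0005); plan(t,G,jaw=-1,N=3)
E
```

```text
time_s: 10.5
ee_pos: [0.4443, 0.2363, 0.2373]
ee_rot: [0.172, 0.985, -0.014, -0.002]
force: [0.1, -0.9, -2.6]
width: 0.269
10.5 [ 0.06466013 -0.92613868 -2.58180822] [ 0.18406731 -0.10824671  0.03259855] (array([ 0.0005,  0.0015, -0.0005]), array([ 0.0001, -0.0005,  0.0005]))
{"travel": [[0.0, -0.036, 0.0], [0.0, -0.036, 0.0], [0.001, -0.036, 0.0]], "twist": [[0.0, 0.0, 0.0], [0.0, 0.0, 0.0], [0.0, -0.001, 0.001]], "jaw": [-1, -1, -1]}
```

```bash
python3 -m creep '{"travel":[[0,-0.036,0],[0,-0.036,0],[0.001,-0.036,0],[0,0,0]],"twist":[[0,0,0],[0,0,0],[0,0,0],[0,0,0]],"jaw":[-1,-1,-1,-1]}'
python3 -m creep '{"travel":[[0,-0.015,0],[0,-0.015,0]],"twist":[[0,0,0],[0,0,0]],"jaw":[-1,-1]}'
python3 - <<'E'
from h import *
from plant import bot,viewer
st=bot.get_state()
t,G=tcp_for((.4442,.2457,.065),1.541,.0,SHT,.005,.0005); print(st["time_s"],st["force"],st["torque"],delta(st,t,G))
E
```

```text
time_s: 11.0
ee_pos: [0.4451, 0.2565, 0.2301]
ee_rot: [0.172, 0.985, -0.014, -0.002]
force: [-1.1, 0.7, -2.1]
width: 0.269
time_s: 11.25
ee_pos: [0.4454, 0.2608, 0.2286]
ee_rot: [0.174, 0.985, -0.015, -0.003]
force: [-3.7, -20.8, 10.9]
width: 0.269
11.25 [ -3.67567419 -20.81985308  10.86843221] [-3.55000907  0.46235047 -0.10912519] (array([-0.0013,  0.0065,  0.0006]), array([0.0024, 0.0002, 0.0003]))
```

Contact at home: about 23 N along the slot, within ~1 mm of the predicted stop. Releasing and retracting.

```bash
python3 -m creep '{"travel":[[0,0,0],[0,0,0],[0,0,0],[0,0,0]],"twist":[[0,0,0],[0,0,0],[0,0,0],[0,0,0]],"jaw":[0.2,0.2,0.2,0.2]}'
python3 -m creep '{"travel":[[0,0,-0.1],[0,0,-0.2],[0,0,-0.25],[0,0,-0.2],[0,0,-0.05]],"twist":[[0,0,0],[0,0,0],[0,0,0],[0,0,0],[0,0,0]],"jaw":[0.2,0.2,0.2,0.2,0.2]}'
python3 - <<'E'
from h import *
from plant import viewer
p=viewer.read_camera("wrist"); cv2.imwrite("pics/w7.png",p["pixels"][:,:,::-1])
S=viewer.read_camera("scene"); cv2.imwrite("pics/s7.png",cv2.resize(S["pixels"][190:290,370:500,::-1],None,fx=6,fy=6,interpolation=cv2.INTER_CUBIC))
E
```

```text
time_s: 11.75
ee_pos: [0.4454, 0.2618, 0.2284]
ee_rot: [0.172, 0.985, -0.015, -0.002]
force: [-0.1, -0.5, 0.5]
width: 0.599
time_s: 12.38
ee_pos: [0.4467, 0.3164, 0.3808]
ee_rot: [0.171, 0.985, -0.015, -0.0]
force: [-0.2, -0.3, -0.6]
width: 0.598
```

View pics/w7.png

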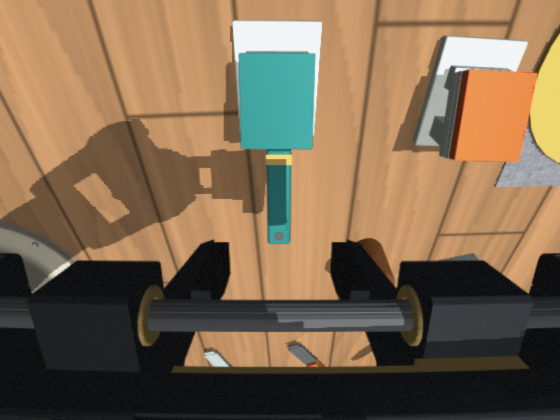

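View pics/s7.png

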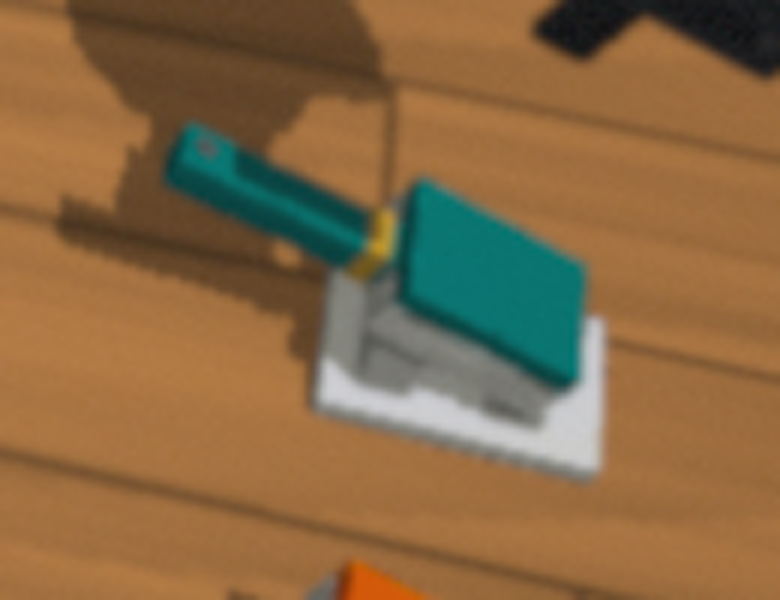

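Teal tool is home: handle at wrist (279,150–242), flush with the roof edge. Now the orange tool.

Run:
```python
from h import *
plan([.52,-.31,.38],target_down(np.radians(33)),jaw=1,N=14)
```

```text
{"travel": [[0.033, 0.21, 0.075], [0.023, 0.212, 0.07], [0.014, 0.215, 0.066], [0.004, 0.217, 0.061], [-0.006, 0.218, 0.055]], "twist": [[0.011, 0.004, -0.02], [0.011, 0.003, -0.02], [0.011, 0.004, -0.021], [0.012, 0.004, -0.02], [0.012, 0.003, -0.021]], "jaw": [1, 1, 1, 1, 1]}
{"travel": [[-0.016, 0.219, 0.049], [-0.025, 0.219, 0.044], [-0.035, 0.219, 0.039], [-0.045, 0.218, 0.033], [-0.054, 0.217, 0.028]], "twist": [[0.011, 0.003, -0.02], [0.011, 0.004, -0.021], [0.012, 0.004, -0.02], [0.012, 0.003, -0.021], [0.011, 0.003, -0.02]], "jaw": [1, 1, 1, 1, 1]}
{"travel": [[-0.063, 0.215, 0.022], [-0.073, 0.212, 0.016], [-0.082, 0.209, 0.011], [-0.091, 0.206, 0.005]], "twist": [[0.012, 0.004, -0.021], [0.011, 0.003, -0.02], [0.012, 0.004, -0.021], [0.011, 0.003, -0.02]], "jaw": [1, 1, 1, 1]}
```

```bash
python3 -m creep '{"travel":[[0.033,0.21,0.075],[0.023,0.212,0.07],[0.014,0.215,0.066],[0.004,0.217,0.061],[-0.006,0.218,0.055]],"twist":[[0.011,0.004,-0.02],[0.011,0.003,-0.02],[0.011,0.004,-0.021],[0.012,0.004,-0.02],[0.012,0.003,-0.021]],"jaw":[1,1,1,1,1]}'
python3 -m creep '{"travel":[[-0.016,0.219,0.049],[-0.025,0.219,0.044],[-0.035,0.219,0.039],[-0.045,0.218,0.033],[-0.054,0.217,0.028]],"twist":[[0.011,0.003,-0.02],[0.011,0.004,-0.021],[0.012,0.004,-0.02],[0.012,0.003,-0.021],[0.011,0.003,-0.02]],"jaw":[1,1,1,1,1]}'
python3 -m creep '{"travel":[[-0.063,0.215,0.022],[-0.073,0.212,0.016],[-0.082,0.209,0.011],[-0.091,0.206,0.005],[0,0,0]],"twist":[[0.012,0.004,-0.021],[0.011,0.003,-0.02],[0.012,0.004,-0.021],[0.011,0.003,-0.02],[0,0,0]],"jaw":[1,1,1,1,1]}'
python3 -m creep '{"travel":[[0,0,0]],"twist":[[0,0,0]],"jaw":[1]}'
python3 - <<'E'
from h import *
from plant import viewer,bot
import pickle
st=bot.get_state();p=viewer.read_camera("wrist"); cv2.imwrite("pics/w8.png",p["pixels"][:,:,::-1]);pickle.dump((p,st),open("w8.pkl","wb"))
E
```

```text
time_s: 13.1
ee_pos: [0.4726, 0.0904, 0.3774]
ee_rot: [0.111, 0.989, 0.094, -0.002]
force: [1.0, 0.8, -0.1]
width: 1.003
time_s: 13.72
ee_pos: [0.4985, -0.1332, 0.378]
ee_rot: [0.049, 0.978, 0.2, -0.002]
force: [0.6, -0.2, -0.9]
width: 1.004
time_s: 14.35
ee_pos: [0.5192, -0.313, 0.3774]
ee_rot: [-0.001, 0.959, 0.282, -0.002]
force: [-0.0, 0.5, -0.1]
width: 1.0
time_s: 14.48
ee_pos: [0.5197, -0.3099, 0.3788]
ee_rot: [-0.001, 0.959, 0.283, -0.001]
force: [0.2, 0.2, 0.4]
width: 0.993
```

View pics/w8.png

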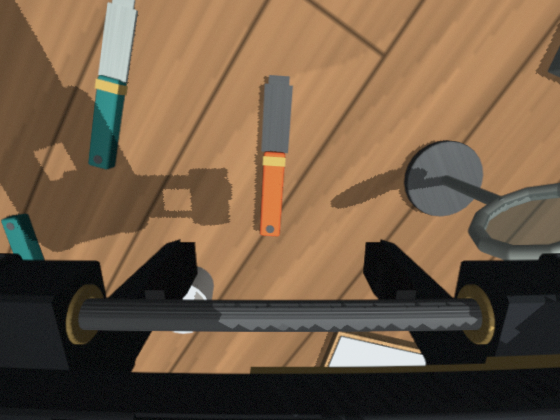

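Run:
```python
from h import *
import pickle; p,st=pickle.load(open("w8.pkl","rb"))
a=p["pixels"][:,:,::-1]
cv2.imwrite("pics/w8a.png",cv2.resize(a[68:243,245:305],None,fx=3.4,fy=3.4,interpolation=cv2.INTER_CUBIC))
for t,s,k in (((270.2,235),(273.7,152.5),(279,75.5)),):
    t=onz(p,t,.018);s=onz(p,s,.02);k=onz(p,k,.01); print(t,s,k,np.linalg.norm(t-s),np.linalg.norm(k-s),[np.degrees(np.arctan2(*(b-a)[1::-1])) for a,b in((t,s),(t,k))])
print("mag",onz(p,(444,178),.01),"cup",onz(p,(193,285),.055))
```

```text
[ 0.54536214 -0.37224589  0.018     ] [ 0.49612823 -0.28769042  0.02      ] [ 0.45745534 -0.2174541   0.01      ] 0.09786523488723639 0.0808005814679202 [np.float64(120.2108554197713), np.float64(119.592395069484)]
mag [ 0.67825509 -0.20532558  0.01      ] cup [ 0.49805599 -0.45692283  0.055     ]
```

View pics/w8a.png

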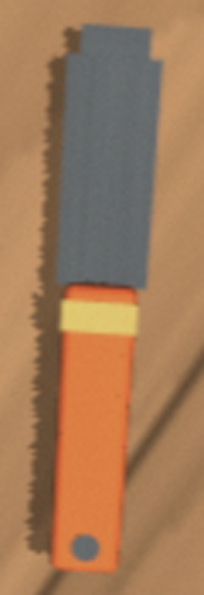

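Run:
```python
from h import *
import pickle; p,st=pickle.load(open("w8.pkl","rb"))
t,s,k=onz(p,(269.2,235.2),.018),onz(p,(274.1,152),.02),onz(p,(278.9,75.6),.01)
print(t,s,k,[np.degrees(np.arctan2(*(b-a)[1::-1])) for a,b in((t,s),(t,k))])
for yaw in (119.3,):
    d=np.array([np.cos(np.radians(yaw)),np.sin(np.radians(yaw)),0]); o=[t+.05*d,s-.05*d,k-.13*d]; print(np.array(o).round(4))
    O=np.mean(o,0); tgt=O+.008*d; tgt[2]=.169; print(tgt)
    plan(tgt,target_down(np.radians(yaw-90)),N=6)
```

```text
[ 0.54450375 -0.37310921  0.018     ] [ 0.49620069 -0.28699464  0.02      ] [ 0.45742086 -0.21759512  0.01      ] [np.float64(119.28877269383398), np.float64(119.24742493030365)]
[[ 0.52   -0.3295  0.018 ]
 [ 0.5207 -0.3306  0.02  ]
 [ 0.521  -0.331   0.01  ]]
[ 0.51666661 -0.32337944  0.169     ]
{"travel": [[-0.008, 0.009, 0.175], [-0.008, 0.009, 0.175], [-0.008, 0.009, 0.175], [-0.008, 0.009, 0.176], [-0.008, 0.009, 0.175]], "twist": [[0.0, 0.0, 0.005], [0.0, 0.0, 0.005], [0.0, 0.0, 0.005], [0.0, 0.0, 0.005], [0.0, 0.0, 0.005]], "jaw": [1, 1, 1, 1, 1]}
{"travel": [[-0.008, 0.008, 0.176]], "twist": [[-0.001, 0.001, 0.006]], "jaw": [1]}
```

```bash
python3 -m creep '{"travel":[[-0.008,0.009,0.175],[-0.008,0.009,0.175],[-0.008,0.009,0.175],[-0.008,0.009,0.176],[-0.008,0.009,0.175]],"twist":[[0,0,0.005],[0,0,0.005],[0,0,0.005],[0,0,0.005],[0,0,0.005]],"jaw":[1,1,1,1,1]}'
python3 -m creep '{"travel":[[-0.008,0.008,0.12],[0,0,0.05],[0,0,0]],"twist":[[-0.001,0.001,0.006],[0,0,0],[0,0,0]],"jaw":[1,1,0]}' 40
python3 - <<'E'
from h import *
plan([.5167,-.3234,.169],target_down(np.radians(29.3)),N=1)
E
```

```text
time_s: 15.15
ee_pos: [0.5177, -0.3208, 0.2041]
ee_rot: [0.0, 0.966, 0.259, -0.001]
force: [0.5, -0.2, -0.1]
width: 1.002
time_s: 15.52
ee_pos: [0.5173, -0.3237, 0.1712]
ee_rot: [0.001, 0.968, 0.253, 0.001]
force: [1.1, -0.4, 0.0]
width: 0.913
{"travel": [[-0.002, -0.003, 0.011]], "twist": [[0.001, 0.0, 0.0]], "jaw": [1]}
```

```bash
python3 -m creep '{"travel":[[-0.002,-0.003,0.011],[0,0,0],[0,0,0],[0,0,0],[0,0,0]],"twist":[[0.001,0,0],[0,0,0],[0,0,0],[0,0,0],[0,0,0]],"jaw":[-1,-1,-1,-1,-1]}' 40
python3 -m creep '{"travel":[[0,0,0],[0,0,0],[0,0,0]],"twist":[[0,0,0],[0,0,0],[0,0,0]],"jaw":[-1,-1,-1]}'
python3 -c "
from plant import bot; s=bot.get_state(); print(s['ee_pos'],s['width'],s['force'])"
```

```text
time_s: 16.15
ee_pos: [0.5165, -0.324, 0.169]
ee_rot: [-0.0, 0.968, 0.252, 0.0]
force: [0.2, -0.5, -0.5]
width: 0.343
time_s: 16.52
ee_pos: [0.5165, -0.3239, 0.169]
ee_rot: [-0.0, 0.968, 0.252, 0.0]
force: [-0.3, 0.4, 0.9]
width: 0.267
[ 0.51653639 -0.32392432  0.16898523] 0.26656369853502876 [-0.25520341  0.44481774  0.93000217]
```

```bash
python3 -m creep '{"travel":[[0,0,-0.1],[0,0,-0.25],[0,0,-0.28],[0,0,-0.28],[0,0,-0.15]],"twist":[[0,0,0],[0,0,0],[0,0,0],[0,0,0],[0,0,0]],"jaw":[-1,-1,-1,-1,-1]}'
python3 -m creep '{"travel":[[0,0,0]],"twist":[[0,0,0]],"jaw":[-1]}'
python3 - <<'E'
from h import *
from plant import viewer,bot
import pickle
st=bot.get_state();p=viewer.read_camera("wrist"); cv2.imwrite("pics/w9.png",p["pixels"][:,:,::-1]);pickle.dump((p,st),open("w9.pkl","wb"))
E=blade_edges(p,range(14,178,12),(232,258),(302,328)); print(np.array(E).round(1).tolist())
g=p["pixels"][:,:,2].astype(float)
for c in (249,312): print(c,[int(v) for v in g[0:14,c]],[int(v) for v in g[176:192,c]])
cv2.imwrite("pics/w9a.png",cv2.resize(p["pixels"][0:215,210:350,::-1],None,fx=2.7,fy=2.7,interpolation=cv2.INTER_CUBIC))
E
```

```text
time_s: 17.15
ee_pos: [0.516, -0.3236, 0.3857]
ee_rot: [0.002, 0.968, 0.252, 0.002]
force: [0.7, -0.6, -1.8]
width: 0.268
time_s: 17.27
ee_pos: [0.5162, -0.3238, 0.3839]
ee_rot: [0.002, 0.968, 0.252, 0.002]
force: [0.1, 0.1, -1.7]
width: 0.267
[[14.0, 242.4, 318.0], [26.0, 243.2, 317.3], [38.0, 242.0, 317.2], [50.0, 235.5, 317.1], [62.0, 231.0, 316.4], [74.0, 244.3, 315.9], [86.0, 244.4, 315.9], [98.0, 244.7, 315.2], [110.0, 245.0, 314.8], [122.0, 245.2, 314.6], [134.0, 232.9, 323.7], [146.0, 246.0, 315.1], [158.0, 245.7, 313.0], [170.0, 235.0, 313.1]]
249 [108, 106, 109, 106, 108, 106, 108, 105, 105, 108, 118, 125, 123, 123] [127, 122, 123, 124, 124, 123, 124, 124, 124, 123, 106, 112, 112, 112, 110, 109]
312 [114, 113, 115, 116, 114, 117, 113, 117, 115, 117, 126, 129, 129, 128] [122, 123, 124, 122, 122, 123, 123, 121, 121, 121, 112, 102, 99, 99, 100, 97]
```

View pics/w9a.png

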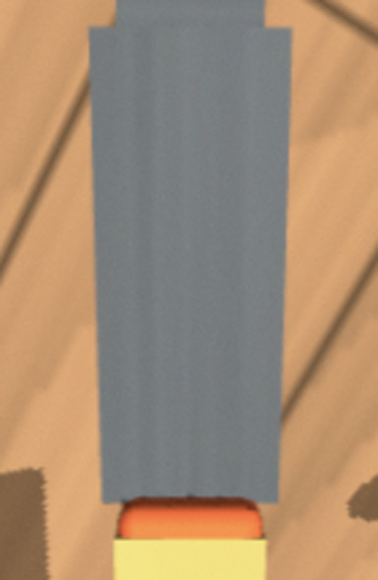

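Run:
```python
from h import *
import pickle; p,st=pickle.load(open("w9.pkl","rb"))
E=[e for e in blade_edges(p,range(14,178,12),(232,258),(302,328)) if abs(e[1]-(242.2+(e[0]-14)*.0263))<1 and abs(e[2]-(317.8-(e[0]-14)*.03))<1]
print(len(E)); s=fit_grasp(p,st,E,(185.6,9.7)); print(s.x.round(4),abs(s.fun).max())
```

```text
9
[-0.0006  0.001  -0.      0.0039 -0.0017] 0.42349093141289984
```

Run:
```python
from h import *
plan([.543,.16,.38],target_down(np.radians(0)),jaw=-1,N=12)
```

```text
{"travel": [[0.108, -0.17, 0.001], [0.101, -0.175, 0.0], [0.094, -0.179, 0.001], [0.086, -0.183, 0.0], [0.078, -0.186, 0.001]], "twist": [[0.0, 0.0, 0.02], [0.0, 0.0, 0.02], [0.0, 0.0, 0.02], [0.0, 0.0, 0.02], [0.0, 0.0, 0.02]], "jaw": [-1, -1, -1, -1, -1]}
{"travel": [[0.071, -0.189, 0.0], [0.062, -0.192, 0.001], [0.054, -0.195, 0.0], [0.045, -0.197, 0.001], [0.037, -0.198, 0.0]], "twist": [[0.0, 0.0, 0.021], [0.0, 0.0, 0.02], [0.0, 0.0, 0.021], [0.0, 0.0, 0.02], [0.0, 0.0, 0.021]], "jaw": [-1, -1, -1, -1, -1]}
{"travel": [[0.028, -0.2, 0.001], [0.021, -0.201, 0.0]], "twist": [[0.0, 0.0, 0.02], [0.0, -0.001, 0.021]], "jaw": [-1, -1]}
```

```bash
python3 -m creep '{"travel":[[0.108,-0.17,0.001],[0.101,-0.175,0],[0.094,-0.179,0.001],[0.086,-0.183,0],[0.078,-0.186,0.001]],"twist":[[0,0,0.02],[0,0,0.02],[0,0,0.02],[0,0,0.02],[0,0,0.02]],"jaw":[-1,-1,-1,-1,-1]}'
python3 -m creep '{"travel":[[0.071,-0.189,0],[0.062,-0.192,0.001],[0.054,-0.195,0],[0.045,-0.197,0.001],[0.037,-0.198,0]],"twist":[[0,0,0.021],[0,0,0.02],[0,0,0.021],[0,0,0.02],[0,0,0.021]],"jaw":[-1,-1,-1,-1,-1]}'
python3 -m creep '{"travel":[[0.028,-0.2,0.001],[0.021,-0.201,0],[0,0,0],[0,0,0]],"twist":[[0,0,0.02],[0,-0.001,0.021],[0,0,0],[0,0,0]],"jaw":[-1,-1,-1,-1]}'
python3 - <<'E'
from h import *
from plant import viewer,bot
import pickle
st=bot.get_state();p=viewer.read_camera("wrist"); cv2.imwrite("pics/w10.png",p["pixels"][:,:,::-1]);pickle.dump((p,st),open("w10.pkl","wb"))
E
```

```text
time_s: 17.95
ee_pos: [0.5272, -0.121, 0.3785]
ee_rot: [-0.001, 0.989, 0.149, -0.001]
force: [-0.2, 0.2, -1.4]
width: 0.271
time_s: 18.58
ee_pos: [0.5384, 0.0805, 0.3782]
ee_rot: [-0.0, 0.999, 0.042, -0.001]
force: [1.0, -0.0, -0.9]
width: 0.268
time_s: 19.08
ee_pos: [0.5432, 0.1594, 0.3787]
ee_rot: [0.0, 1.0, -0.0, -0.002]
force: [-0.2, 0.7, -0.3]
width: 0.27
```

View pics/w10.png

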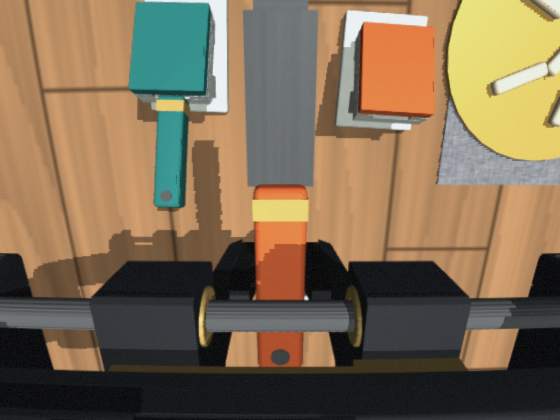

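Run:
```python
from h import *
import pickle; p,st=pickle.load(open("w10.pkl","rb"))
a=p["pixels"][:,:,::-1]
cv2.imwrite("pics/w10a.png",cv2.resize(a[0:130,115:240],None,fx=4.4,fy=4.4,interpolation=cv2.INTER_CUBIC))
cv2.imwrite("pics/w10b.png",cv2.resize(a[0:130,325:450],None,fx=4.4,fy=4.4,interpolation=cv2.INTER_CUBIC))
```

```text
(no output)
```

View pics/w10a.png

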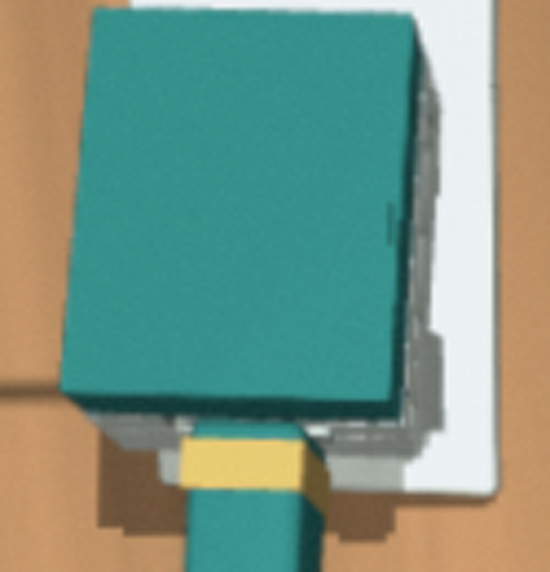

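View pics/w10b.png

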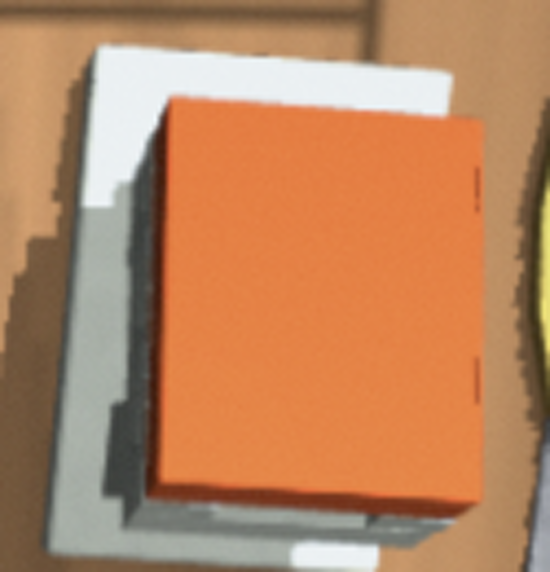

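Run:
```python
from h import *
import pickle; p,st=pickle.load(open("w10.pkl","rb")); p4,_=pickle.load(open("w4.pkl","rb"))
U=lambda c,o,k:(np.array(c)+.5)/k-.5+o
roof=np.array([[.082,.033,.0155],[.082,-.033,.0155],[0,-.033,.0155],[0,.033,.0155]])
D={"teal":[(p4,U([(80,96),(396,102),(380,494),(50,484)],(110,10),4.2)),(p,U([(97,9),(414,15),(393,402),(62,390)],(115,0),4.4))],
"orange":[(p4,U([(174,101),(483,123),(480,508),(151,494)],(325,30),4.2)),(p,U([(172,97),(484,120),(481,500),(152,487)],(325,0),4.4))]}
for n,o in D.items():
    i0=(.4437,.2446,1.53) if n=="teal" else (.643,.2255,1.5)
    def f(v,oo,zz=0): return np.concatenate([(proj(q,roof@slotR(v[2]).T+[v[0],v[1],.065+zz])-u).ravel() for q,u in oo])
    for oo in (o[:1],o[1:],o):
        s=least_squares(f,i0,args=(oo,)); print(n,s.x.round(4),s.fun.round(1))
```

```text
teal [0.4436 0.2458 1.544 ] [-0.6 -0.4  1.1 -0.8  0.1  0.3 -0.6  1.1]
teal [0.4436 0.2454 1.5365] [-0.7 -0.7  1.  -0.7  0.2  0.4 -0.6  1.1]
teal [0.4436 0.2456 1.5404] [-0.3 -0.3  1.5 -0.5  0.1  0.7 -0.6  1.1 -1.  -0.8  0.6 -1.1  0.2 -0.
 -0.6  1.1]
orange [0.6434 0.2276 1.5124] [-1.2 -0.6 -0.   0.2 -0.2  1.1  1.3 -0.7]
orange [0.6439 0.2276 1.5158] [-1.2 -0.6 -0.  -0.   0.3  1.4  0.8 -0.7]
orange [0.6436 0.2276 1.5141] [-1.  -0.6  0.1  0.2  0.1  1.   1.6 -0.6 -1.3 -0.7 -0.2  0.1  0.   1.5
  0.6 -0.8]
```

```bash
cat >> h.py <<'E'
SHO=(-.0006,-.0415,.159)
def tO(xs): return tcp_for((.6438,.2276,.065),1.514,xs,SHO,.004,-.0017)
E
python3 - <<'E'
from h import *
t,G=tO(-.125); print(t)
plan(t,G,jaw=-1,N=7)
E
```

```text
[0.63864988 0.12518894 0.27151321]
{"travel": [[0.068, 0.024, 0.077], [0.069, 0.02, 0.078], [0.069, 0.015, 0.078], [0.069, 0.011, 0.079], [0.069, 0.006, 0.079]], "twist": [[-0.024, 0.0, 0.004], [-0.024, -0.001, 0.004], [-0.023, 0.0, 0.004], [-0.024, -0.001, 0.003], [-0.023, 0.0, 0.004]], "jaw": [-1, -1, -1, -1, -1]}
{"travel": [[0.069, 0.002, 0.08], [0.069, -0.002, 0.079]], "twist": [[-0.024, -0.001, 0.003], [-0.023, 0.0, 0.004]], "jaw": [-1, -1]}
```

```bash
python3 -m creep '{"travel":[[0.068,0.024,0.077],[0.069,0.02,0.078],[0.069,0.015,0.078],[0.069,0.011,0.079],[0.069,0.006,0.079]],"twist":[[-0.024,0,0.004],[-0.024,-0.001,0.004],[-0.023,0,0.004],[-0.024,-0.001,0.003],[-0.023,0,0.004]],"jaw":[-1,-1,-1,-1,-1]}'
python3 -m creep '{"travel":[[0.069,0.002,0.08],[0.069,-0.002,0.079],[0,0,0],[0,0,0]],"twist":[[-0.024,-0.001,0.003],[-0.023,0,0.004],[0,0,0],[0,0,0]],"jaw":[-1,-1,-1,-1]}'
python3 - <<'E'
from h import *
t,G=tO(-.095)
plan(t,G,jaw=-1,N=2)
E
```

```text
time_s: 19.75
ee_pos: [0.6121, 0.1343, 0.3024]
ee_rot: [0.124, 0.992, -0.021, -0.003]
force: [-0.2, -0.4, -1.3]
width: 0.268
time_s: 20.25
ee_pos: [0.6385, 0.1256, 0.2732]
ee_rot: [0.171, 0.985, -0.028, -0.004]
force: [0.7, -0.1, -1.4]
width: 0.269
{"travel": [[0.0, -0.075, 0.005], [0.001, -0.076, 0.004]], "twist": [[0.0, -0.001, 0.0], [-0.001, 0.0, -0.001]], "jaw": [-1, -1]}
```

```bash
python3 -m creep '{"travel":[[0,-0.075,0.005],[0.001,-0.076,0.004],[0,0,0],[0,0,0]],"twist":[[0,-0.001,0],[-0.001,0,-0.001],[0,0,0],[0,0,0]],"jaw":[-1,-1,-1,-1]}'
python3 - <<'E'
from h import *
from plant import viewer,bot
S=viewer.read_camera("scene"); st=bot.get_state(); t,G=tO(-.095); print(delta(st,t,G))
cv2.imwrite("pics/s11.png",cv2.resize(S["pixels"][255:355,360:490,::-1],None,fx=6,fy=6,interpolation=cv2.INTER_CUBIC))
toc=lambda u:((u-[360,255]+.5)*6-.5).round(0).tolist()
print("tip",toc(proj(S,tool_pts(st,SHO,[[.08,.011,0],[.08,-.011,0],[.071,.015,.002],[.071,-.015,.002]],.004,-.0017))))
roof=np.array([[0,.033,.0155],[0,-.033,.0155],[.082,-.033,.0155],[.082,.033,.0155]])
print("roof",toc(proj(S,roof@slotR(1.514).T+[.6438,.2276,.065])))
t,G=tO(-.07); plan(t,G,jaw=-1,N=3)
E
```

```text
time_s: 20.75
ee_pos: [0.6405, 0.154, 0.2608]
ee_rot: [0.173, 0.985, -0.026, -0.005]
force: [-0.9, 0.2, -1.5]
width: 0.269
(array([-0.0014,  0.0026, -0.001 ]), array([ 0.0007, -0.0002,  0.0007]))
tip [[347.0, 212.0], [339.0, 261.0], [330.0, 190.0], [320.0, 257.0]]
roof [[414.0, 164.0], [394.0, 314.0], [592.0, 419.0], [604.0, 266.0]]
{"travel": [[0.0, -0.041, 0.0], [0.0, -0.041, 0.0], [-0.001, -0.04, -0.001]], "twist": [[0.0, 0.0, 0.0], [0.0, 0.0, 0.0], [0.001, 0.0, 0.001]], "jaw": [-1, -1, -1]}
```

View pics/s11.png

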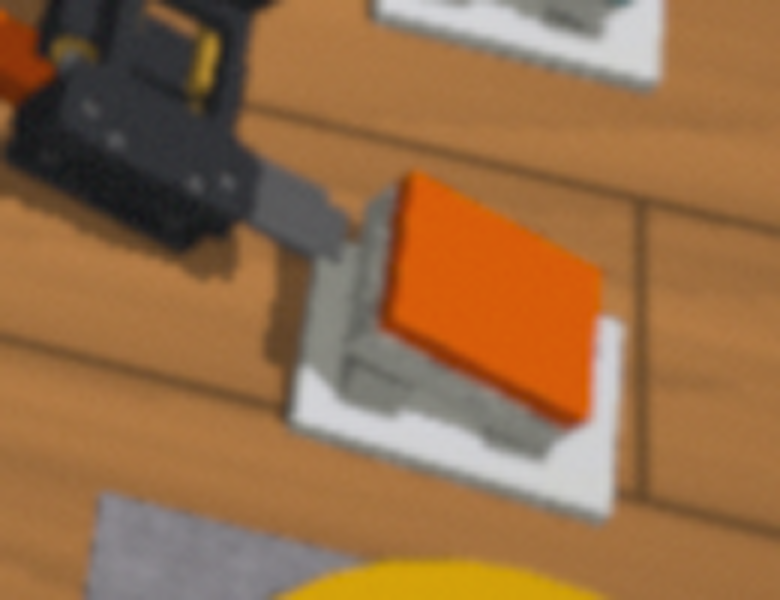

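```bash
python3 -m creep '{"travel":[[0,-0.041,0],[0,-0.041,0],[-0.001,-0.04,-0.001],[0,0,0]],"twist":[[0,0,0],[0,0,0],[0.001,0,0.001],[0,0,0]],"jaw":[-1,-1,-1,-1]}'
python3 - <<'E'
from h import *
from plant import bot
st=bot.get_state(); t,G=tO(-.07); print(delta(st,t,G),st["force"],st["torque"])
t,G=tO(-.05); plan(t,G,jaw=-1,N=3)
E
```

```text
time_s: 21.3
ee_pos: [0.6414, 0.1775, 0.2522]
ee_rot: [0.172, 0.985, -0.027, -0.005]
force: [0.4, 0.3, -0.9]
width: 0.268
(array([ 0.0009,  0.0039, -0.0009]), array([-0.0003,  0.    ,  0.0001])) [ 0.40884124  0.28599102 -0.92709058] [ 0.15373118 -0.10414942  0.04556829]
{"travel": [[0.0, -0.032, 0.0], [0.001, -0.032, 0.0], [0.0, -0.032, 0.0]], "twist": [[0.0, 0.0, 0.0], [0.0, 0.0, 0.0], [0.0, 0.0, 0.0]], "jaw": [-1, -1, -1]}
```

```bash
python3 -m creep '{"travel":[[0,-0.032,0],[0.001,-0.032,0],[0,-0.032,0],[0,0,0]],"twist":[[0,0,0],[0,0,0],[0,0,0],[0,0,0]],"jaw":[-1,-1,-1,-1]}'
python3 - <<'E'
from h import *
from plant import bot
st=bot.get_state(); t,G=tO(-.05); print(delta(st,t,G),st["force"],st["torque"])
t,G=tO(-.025); plan(t,G,jaw=-1,N=3)
E
```

```text
time_s: 21.8
ee_pos: [0.6427, 0.1953, 0.2458]
ee_rot: [0.172, 0.985, -0.027, -0.005]
force: [0.3, 0.5, -0.6]
width: 0.269
(array([-0.0003, -0.0011, -0.0003]), array([-0.0003, -0.    , -0.    ])) [ 0.30643257  0.54129169 -0.57618639] [ 0.19776352 -0.10102662 -0.01024899]
{"travel": [[0.0, -0.042, 0.0], [0.0, -0.042, 0.0], [0.0, -0.042, 0.0]], "twist": [[0.0, 0.0, 0.0], [0.0, 0.0, 0.0], [0.0, 0.0, 0.0]], "jaw": [-1, -1, -1]}
```

```bash
python3 -m creep '{"travel":[[0,-0.042,0],[0,-0.042,0],[0,-0.042,0],[0,0,0]],"twist":[[0,0,0],[0,0,0],[0,0,0],[0,0,0]],"jaw":[-1,-1,-1,-1]}'
python3 - <<'E'
from h import *
from plant import bot,viewer
st=bot.get_state(); t,G=tO(-.025); print(delta(st,t,G),st["force"],st["torque"])
t,G=tO(-.003); plan(t,G,jaw=-1,N=3)
S=viewer.read_camera("scene"); cv2.imwrite("pics/s12.png",cv2.resize(S["pixels"][255:355,360:490,::-1],None,fx=5,fy=5,interpolation=cv2.INTER_CUBIC))
E
```

```text
time_s: 22.3
ee_pos: [0.644, 0.2192, 0.2371]
ee_rot: [0.172, 0.985, -0.027, -0.005]
force: [-0.3, -0.4, -1.6]
width: 0.267
(array([ 0.0002,  0.001 , -0.0001]), array([-0.0003,  0.    ,  0.0001])) [-0.29038436 -0.37210061 -1.56802447] [ 0.20987843 -0.04329575  0.04264324]
{"travel": [[0.0, -0.036, 0.0], [0.0, -0.037, 0.0], [0.0, -0.036, 0.0]], "twist": [[0.0, 0.0, 0.0], [0.0, 0.0, 0.0], [0.0, 0.0, 0.0]], "jaw": [-1, -1, -1]}
```

View pics/s12.png

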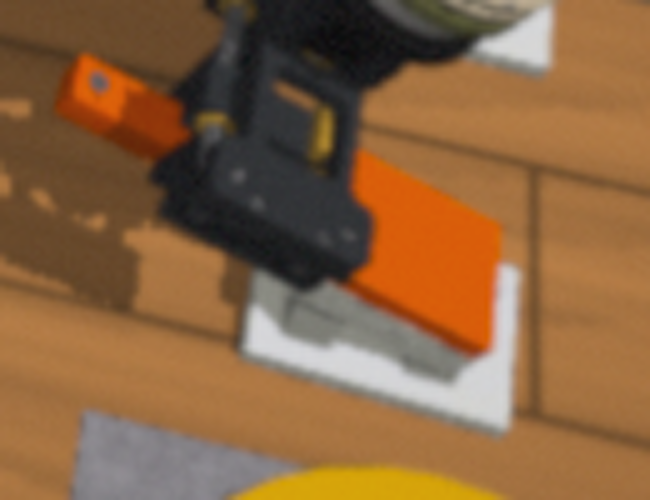

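Going in freely. Last stretch.

```bash
python3 -m creep '{"travel":[[0,-0.036,0],[0,-0.037,0],[0,-0.036,0],[0,0,0]],"twist":[[0,0,0],[0,0,0],[0,0,0],[0,0,0]],"jaw":[-1,-1,-1,-1]}'
python3 -m creep '{"travel":[[0,-0.015,0],[0,-0.015,0]],"twist":[[0,0,0],[0,0,0]],"jaw":[-1,-1]}'
python3 - <<'E'
from h import *
from plant import bot
st=bot.get_state(); t,G=tO(0); print(delta(st,t,G),st["force"],st["torque"])
E
```

```text
time_s: 22.85
ee_pos: [0.6451, 0.2396, 0.2298]
ee_rot: [0.172, 0.985, -0.027, -0.005]
force: [0.8, -0.0, -0.7]
width: 0.266
time_s: 23.1
ee_pos: [0.6458, 0.2435, 0.2288]
ee_rot: [0.174, 0.984, -0.028, -0.005]
force: [-3.8, -16.6, 6.6]
width: 0.268
(array([-0.0021,  0.0048,  0.0024]), array([ 0.0016,  0.0002, -0.0006])) [ -3.8163665  -16.63708247   6.60702479] [-2.60858065  0.57332543 -0.06798915]
```

```bash
python3 -m creep '{"travel":[[0,-0.005,0],[0,0,0]],"twist":[[0,0,0],[0,0,0]],"jaw":[-1,-1]}'
python3 -m creep '{"travel":[[0,0,0],[0,0,0],[0,0,0],[0,0,0]],"twist":[[0,0,0],[0,0,0],[0,0,0],[0,0,0]],"jaw":[0.2,0.2,0.2,0.2]}'
python3 -m creep '{"travel":[[0,0,-0.1],[0,0,-0.2],[0,0,-0.25],[0,0,-0.2],[0,0,-0.05]],"twist":[[0,0,0],[0,0,0],[0,0,0],[0,0,0],[0,0,0]],"jaw":[0.2,0.2,0.2,0.2,0.2]}'
python3 -m creep '{"travel":[[-0.15,0.25,0],[-0.15,0.25,0],[0,0.25,0],[0,0,0],[0,0,0]],"twist":[[0,0,0],[0,0,0],[0,0,0],[0,0,0],[0,0,0]],"jaw":[0.2,0.2,0.2,0.2,0.2]}'
python3 - <<'E'
from h import *
from plant import viewer
for n in ("wrist","scene","top"):
    p=viewer.read_camera(n); cv2.imwrite(f"pics/{n}13.png",p["pixels"][:,:,::-1])
    if n=="scene": cv2.imwrite("pics/s13c.png",cv2.resize(p["pixels"][205:355,370:490,::-1],None,fx=4,fy=4,interpolation=cv2.INTER_CUBIC))
E
```

```text
time_s: 23.35
ee_pos: [0.6459, 0.2436, 0.2287]
ee_rot: [0.174, 0.984, -0.028, -0.006]
force: [-4.6, -12.7, 6.2]
width: 0.264
time_s: 23.85
ee_pos: [0.6456, 0.2457, 0.2278]
ee_rot: [0.172, 0.985, -0.027, -0.005]
force: [0.2, -0.5, 0.0]
width: 0.596
time_s: 24.48
ee_pos: [0.6484, 0.3003, 0.3807]
ee_rot: [0.171, 0.985, -0.027, -0.003]
force: [0.2, -0.1, -1.2]
width: 0.604
time_s: 25.1
ee_pos: [0.581, 0.1621, 0.4277]
ee_rot: [0.172, 0.985, -0.027, -0.006]
force: [0.4, 0.1, 0.0]
width: 0.604
```

View pics/wrist13.png

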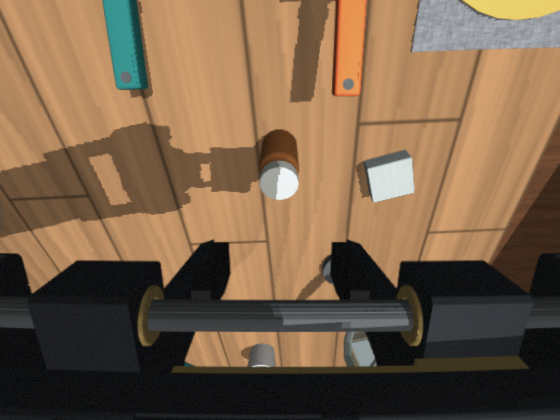

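View pics/scene13.png

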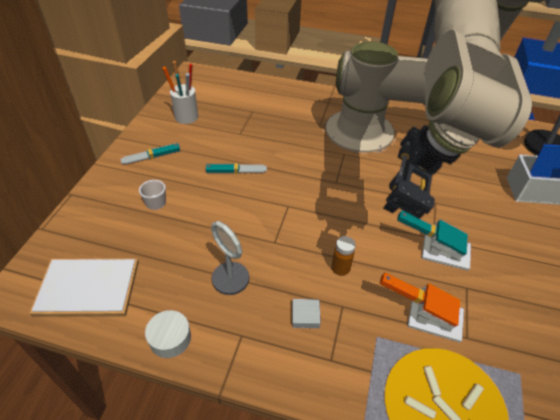

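View pics/s13c.png

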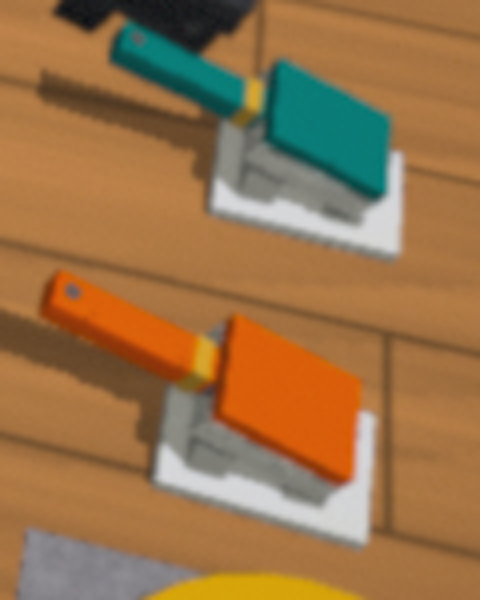

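Both tools look home and the bystanders are unmoved. One close wrist view from the earlier vantage point will check how both shoulders seat.

Run:
```python
from h import *
plan([.543,.17,.34],target_down(0),jaw=.2,N=5)
```

```text
{"travel": [[-0.038, -0.035, 0.081], [-0.038, -0.029, 0.083], [-0.038, -0.024, 0.085], [-0.038, -0.018, 0.087], [-0.038, -0.013, 0.087]], "twist": [[0.033, 0.001, -0.005], [0.033, 0.001, -0.005], [0.033, 0.001, -0.005], [0.033, 0.001, -0.005], [0.033, 0.001, -0.006]], "jaw": [0.2, 0.2, 0.2, 0.2, 0.2]}
```

```bash
python3 -m creep '{"travel":[[-0.038,-0.035,0.081],[-0.038,-0.029,0.083],[-0.038,-0.024,0.085],[-0.038,-0.018,0.087],[-0.038,-0.013,0.087]],"twist":[[0.033,0.001,-0.005],[0.033,0.001,-0.005],[0.033,0.001,-0.005],[0.033,0.001,-0.005],[0.033,0.001,-0.006]],"jaw":[0.2,0.2,0.2,0.2,0.2]}'
python3 -m creep '{"travel":[[0,0,0],[0,0,0]],"twist":[[0,0,0],[0,0,0]],"jaw":[0.2,0.2]}'
python3 - <<'E'
from h import *
from plant import viewer,bot
import pickle
st=bot.get_state();p=viewer.read_camera("wrist");pickle.dump((p,st),open("w14.pkl","wb"))
a=p["pixels"][:,:,::-1]; cv2.imwrite("pics/w14.png",cv2.resize(a[0:260,90:480],None,fx=2,fy=2,interpolation=cv2.INTER_CUBIC))
def pts(m,yaw,X): return proj(p,np.array(X)@slotR(yaw).T+m).round(1).tolist()
for m,y in (((.4442,.2457,.065),1.541),((.6438,.2276,.065),1.514)):
    u=np.array(pts(m,y,[[-.1,.012,.01],[-.1,-.012,.01],[0,.012,.01],[0,-.012,.01],[0,.033,.0155],[0,-.033,.0155]])); print(((u-[90,0]+.5)*2-.5).tolist())
E
```

```text
time_s: 25.88
ee_pos: [0.5427, 0.17, 0.3399]
ee_rot: [-0.001, 1.0, 0.0, 0.0]
force: [-0.2, 0.6, -0.2]
width: 0.6
time_s: 26.12
ee_pos: [0.5434, 0.1696, 0.3416]
ee_rot: [0.0, 1.0, -0.0, 0.001]
force: [-0.2, -0.7, -0.2]
width: 0.599
[[75.5, 467.9], [139.10000000000002, 470.1], [91.69999999999999, 206.7], [153.5, 207.9], [30.30000000000001, 200.1], [204.10000000000002, 203.7]]
[[599.1, 511.5], [660.5, 514.3], [606.9, 253.9], [666.7, 258.1], [558.3, 245.9], [726.1, 257.7]]
```

View pics/w14.png

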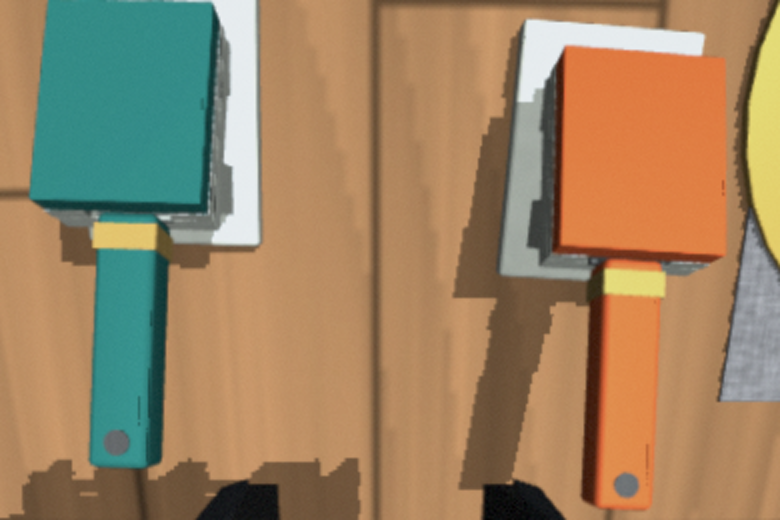

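```bash
python3 -c "
from plant import bot; print(bot.finish_job())"
```

```text
the job is handed in; nothing more can be done
None
```

Both tools are in their matching holders, and I handed the job in at about 26 s of the 64 s allowed.

- **Teal tool:** I took the leftmost of the three teal look-alikes (top view 243,234). It slid blade first into the teal-roofed holder and stopped on its shoulder at about 23 N.
- **Orange tool:** It went into the orange-roofed holder the same way, stopping at about 18 N.

**Last checks:**
- In the final wrist view both handle ends sit against their holders, with no blade showing. The handle tails are within about 2 mm of where a fully home tool should be.
- I compared the magnifier, jar, cup and steel block with the start picture by eye, and they stand where they were.
- The gripper was clear of everything, and the readings I took never showed more than about 24 N at the wrist.

**Disagreements between measurements:**
- The top and scene cameras put the holders a few millimetres from where the wrist camera did. I used the wrist values, nudged up to 0.6 mm, and both blades went in with no sideways force.
- The feet of the holders looked 1–4% smaller in the wrist view than the given sizes. I did not resolve that, and it did not affect the fit.

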